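# Lower the heat lamp over the breakfast rolls with the release rod

### The arm

A 7-joint arm with a two-finger parallel gripper is mounted at the origin on the work surface. World frame = base frame: x ahead of the robot, y to its left, z up, the work surface at z = 0. Lengths are in mm, angles in rad, forces in N, time in s.
With the tool pointing down it reaches from about 425 to 950 mm from the base axis. Payload 4.7 kg.
Tool frame: the origin (TCP) lies at the very end of the fingers, on their centre line; the grasp point (between the pads) lies 19 mm behind it (hold_point_z is the distance from the TCP to the grasp point, in mm); x points along the fingers, y is the direction in which the jaws open and shut, and the axes are right-handed (so a half turn about x gives the same grasp; the last joint's range is limited). The gripper opens to 87 mm and grips with 3 to 60 N. Pads are 19 mm wide; open, the fingers measure 117 mm over their backs; the gripper's body (75 mm by 190 mm) begins 51 mm behind the grasp point.
Start: joints at [1.234, 0.469, -0.049, 1.532, 0.024, 1.141, -0.082], TCP at [204.547, -643.281, 222.573] pointing down, gripper open.
Joint ranges: [-2.59, 2.59], [-0.33, 1.99], [-1.39, 1.29], [0.1, 2.45], [-1.04, 4.18], [0.21, 1.99], [-2.66, 2.66]. Speed limits (rad/s): [2.57, 2.57, 3.14, 3.14, 3.14, 3.14, 3.14].

### API

Orientations are given as a 3x3 rotation matrix whose columns are the frame's x, y, z axes.
In Python, from plant import * gives the robot as it stands.
- The arm moves only by the shell command python3 -m crank 'ROWS' [FORCE]. ROWS is JSON, a list of rows, each a list of 5 numbers: the closure in counts, from 0 (fully open) to 255 (shut), then the shift along the tool's x, y, z in mm, then the turn about the tool's x in rad. In form: [[gripper, x, y, z, yaw], ...]. A call has 1 to 12 rows; each row is the pose to reach, as a shift and turn from the pose measured when the call began, along the tool's axes at that moment; what a row does not reach only later rows make up. A row lasts 1/10 s, in which the tool goes at most 50 mm and 8.59 degrees, less where a joint would pass 70% of its speed; a pose out of reach is approached as far as the arm can. A call with a gripper value outside its range is refused whole. The fingers move at their own pace and stop on an object; FORCE is the grip in N (left out, the last holds). Time passes only in rows, so rows that repeat a pose let the fingers close. It gives the time, the measured TCP pose, the force and the opening at its end, in the units of the state.
- sense(): the state, without advancing time (a new reading comes with each control period).
- grab_frame(name): name is "scene" or "top" or "wrist"; returns the picture (420x560x3 uint8, red, green, blue); there is no depth.
- calibration(name): a dict with "camera_matrix" (3x3 intrinsics, pixels), "rvec" (rotation vector, rad) and "tvec" (3), from world to camera coordinates, as OpenCV has them. Camera axes: x right, y down, z forward; pixel columns grow to the right and rows downward; lengths in mm; the calibration is good to about 2 mm. A picture is of the moment at which its call begins: read the wrist's pose just before it. calibration takes no time and is no camera call; for the wrist camera it gives the pose at the moment of the call.
- sign_off(): hands the job in, once; it reports no verdict.
The state is a dict: "time": time; "q": joint angles; "dq": joint speeds; "joint_torque": joint torques, N m; "tool_pos": TCP position; "orientation": TCP orientation; "contact_force": force on the tool from outside, world axes, zero at the start; "torque": the same for the moment, N m; "opening": finger opening in mm.
Only numpy, scipy, OpenCV 4.12 (cv2) and the standard library are available. Lean on these libraries where they do the work, as an engineer would, in place of code of your own. Each camera call takes 0.05 s, during which the arm holds its last target.

### The job

Bring the hot heat lamp down over the rolls: take the release rod from its rest, slip it under the tail of the red ratchet pawl (the bar across the bracket is there to lever on), gently lever the pawl up until it lets go, without straining it against its stop, and let the lamp sink all the way down. Then lay the rod back in its two forks. Touch the lamp and the pawl with nothing but the rod, and leave the mug, jam jar and tumbler alone.

Things in the scene. Friction and masses are not known exactly. Their poses are not given: they have to be found in the camera images.
- stand: Heat-lamp stand: 340 x 220 mm dark base with a tray of rolls, upright 40 mm channel, grey two-cheek pawl bracket 181 mm up on its operator side. Fixed. Origin: on the table under the post's axis; x level from the operator to the post and on to the hood (the rod goes in along +x), z up. The cheeks are 32 mm apart inside (rod midway, y = 0), reach from x = -153 to -10 mm; their top edges are 196 mm above the table.
- rest_bar (a point): Middle of the top line of the 8 mm steel rest bar across the bracket's mouth, between the cheeks: the rod's fulcrum. At x -138, y 0, z 178 mm in the stand's frame; axes as the stand.
- pawl_tail (a point): Fixed mark, axes as the stand: underside of the red pawl's 18 mm wide tail with the pawl sprung in, 60 mm beyond the rest bar (stand +x) and 36 mm above the bar's top. A brass round-ended 10 mm adjusting screw hangs 14 to 24 mm below this point: set differently on each stand and not measured, so feel for it with the rod, which must reach 8 to 25 mm past it.
- pawl_pin (a point): Fixed: the red spring pawl's hinge pin, 50 mm beyond the tail mark. The hook leaves the tooth once the screw is lifted 7 mm; a solid stop ends the lift at 9 mm. Lifting takes 5 N at the screw at first, 8 to 12 N to slip the hook from under the loaded tooth, 6 to 8 N to keep it up; over 16 N between rod and pawl strains it. Let go, it springs back in. Hot.
- lamp (a joint): Height of the sliding toothed post with arm and hood in m: 0 = all the way down on its stop; starts about 0.07 to 0.11 up, held by the pawl. Teeth every 15 mm, so a pawl let go too soon catches it again. Freed, the post (0.7 to 1 kg) sinks by itself at about 30 to 40 mm/s on a damper. Hot: not to be touched.
- hood_rim (a point): Hot copper hood on the lamp's arm, 196 mm wide at its open underside, 160 mm tall. This point: centre of the rim's plane, 170 mm beyond the post, 245 mm above the table when down.
- rest: Rod rest, fixed: 245 x 70 x 8 mm wooden plate, origin centre of its underside, x towards the rod's tip. Two open-topped steel forks stand on it: handle fork at x -85 mm (slot 24 mm wide, floor 44 mm up, walls to 62 mm), shaft fork at x +80 mm (slot 18 mm, floor 50 mm up, walls to 68 mm); each 12 mm along x.
- rest_home (a point): Where the rod's grip point lies when the rod is parked: x -10, y 0, z 55 mm in the rest's frame, axes as the rest.
- rod_grip (a point): Grip point on the release rod's axis, in its black handle (120 long, 16 wide, 22 mm high, flat upright sides): 30 mm from the handle's front end, close to the balance point. x along the rod to its tip, z up when parked. Rod 255 mm long, 0.16 kg.
- rod_tip (a point): Tip of the rod, on its axis 165 mm ahead of the grip point: the steel shaft is 10 mm round and sticks out 135 mm from the handle, the last 12 mm taper to 5 mm. Axes as the grip point.
- mug_mid (a point): White mug, 82 mm wide, 85 mm tall, loose: its centre half-way up. Bystander.
- jar_mid (a point): Amber jam jar, 66 mm wide, 85 mm tall, loose: its centre half-way up. Bystander.
- tumbler_mid (a point): Clear tumbler, 68 mm wide, 90 mm tall, loose: its centre half-way up. Bystander.

How it is judged (in metres and radians):
On the way, in this order (a step that is already met when the one before it is completed fails the run):
1. the rod is lifted out of its rest (z of rod_grip in the frame of rest above 0.09 m), for 0.1 s.
2. the rod holds the pawl up and the lamp sinks (contact force between rod and pawl above 2 N and velocity of joint lamp below -0.01 m/s), for 0.2 s.
3. the lamp is all the way down (value of joint lamp below 0.004 m), for 0.2 s.
At the end, for the whole second after the job is handed in: Lamp on its lower stop (within 4 mm), rod at rest in its two forks: grip point within 15 mm of its parked place, tilt and direction within 0.12 rad, tip the same way round as before; mug, jar and tumbler within 20 mm of where they stood (value of joint lamp below 0.004 m and distance between rod_grip and rest_home below 0.015 m and angle between rod_grip's own z axis and vertical below 0.12 rad and angle between the x axis of rod_grip and the x axis of rest, either way round below 0.12 rad and linear speed of rod below 0.02 m/s); the robot touches nothing.
It fails at once if the pawl is strained: the rod presses on it with more than 16 N (contact force between rod and pawl above 16 N).
It fails at once if the gripper or arm touches the hot lamp or the pawl (contact force between any of the fingers, the arm and lamp above 0.5 N or contact force between any of the fingers, the arm and pawl above 0.5 N).
It fails at once if the mug, jam jar or tumbler is pushed more than 20 mm or tipped (distance of any of mug_mid, jar_mid, tumbler_mid from where it was at the start of the episode above 0.02 m).
It also fails if it takes over 69 s, if anything falls off the work surface, if the arm or the gripper's body presses on something with over 40 N, if the wrist force passes 120 N, or if a joint passes its speed limit or range.

## Working session

There is one attempt and no reset: what is moved stays moved. The work goes in short steps, Python scripts to look and compute and a shell command to move; the robot and the scene stay as the last step left them, time stands still between calls to the robot, and variables do not carry over. Pictures are saved under pics/ and viewed, and the job is handed in when it is done.

```bash
ls; mkdir -p pics; python3 - <<'E'
from plant import *
import cv2,numpy as np
s=sense(); print({k:np.round(v,3).tolist() for k,v in s.items()})
for n in ["scene","top","wrist"]:
    c=calibration(n); print(n,np.round(c["camera_matrix"],1).tolist(),np.round(c["rvec"],4).ravel().tolist(),np.round(c["tvec"],1).ravel().tolist())
    im=grab_frame(n); cv2.imwrite(f"pics/{n}0.png",im[:,:,::-1])
E
```

```text
pics
{'time': 0.0, 'q': [1.234, 0.469, -0.049, 1.534, 0.024, 1.141, -0.082], 'dq': [0.001, 0.001, -0.0, -0.0, 0.001, 0.001, -0.002], 'joint_torque': [0.0, -50.797, -0.081, -23.615, -0.061, 0.038, 0.0], 'tool_pos': [204.329, -642.702, 221.51], 'orientation': [[-0.001, 0.303, -0.953], [0.002, -0.953, -0.303], [-1.0, -0.002, 0.0]], 'contact_force': [0.312, 1.035, 0.45], 'torque': [0.026, 0.006, 0.001], 'opening': 87.057}
scene [[402.2, 0.0, 276.8], [0.0, 402.2, 207.5], [0.0, 0.0, 1.0]] [0.9061, 2.6442, -0.9097] [421.8, -159.7, 1512.3]
top [[484.7, 0.0, 274.1], [0.0, 484.7, 209.5], [0.0, 0.0, 1.0]] [2.1158, -2.1321, 0.1583] [40.7, 575.9, 1222.3]
wrist [[328.8, 0.0, 277.1], [0.0, 328.8, 202.3], [0.0, 0.0, 1.0]] [-2.3646, 1.7306, 0.2228] [-673.0, -30.5, 390.9]
```

View pics/scene0.png

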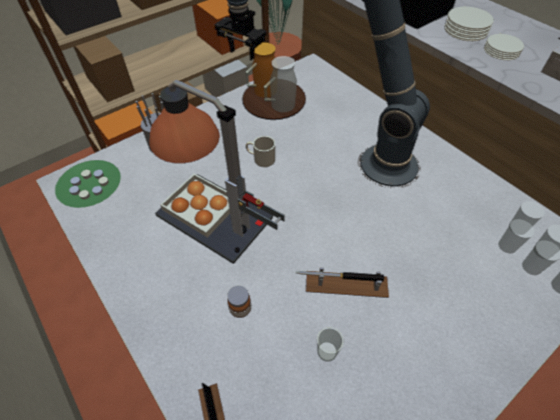

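View pics/top0.png

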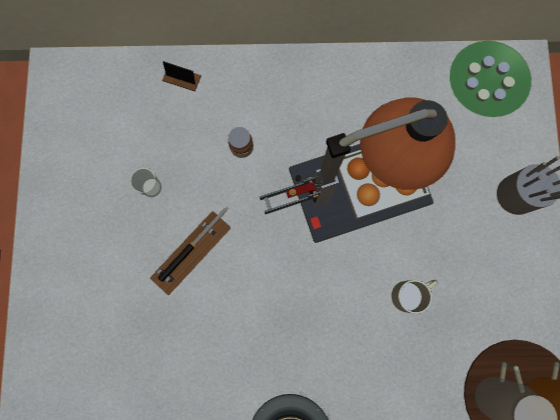

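View pics/wrist0.png

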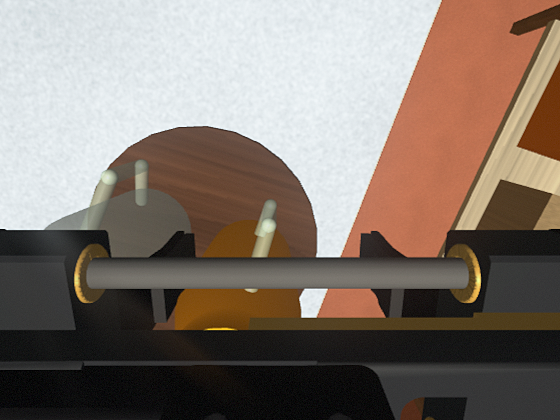

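```bash
python3 - <<'E'
import cv2
t=cv2.imread("pics/top0.png"); s=cv2.imread("pics/scene0.png")
def crop(im,x,y,w,h,f,n): cv2.imwrite(f"pics/{n}.png",cv2.resize(im[y:y+h,x:x+w],None,fx=f,fy=f,interpolation=cv2.INTER_CUBIC))
crop(t,140,195,100,105,6-0.5,"t_rest"); crop(t,250,130,130,115,5,"t_stand")
crop(s,290,255,110,50,7,"s_rest"); crop(s,150,90,140,170,3.5,"s_stand")
E
```

```text
(no output)
```

View pics/t_rest.png

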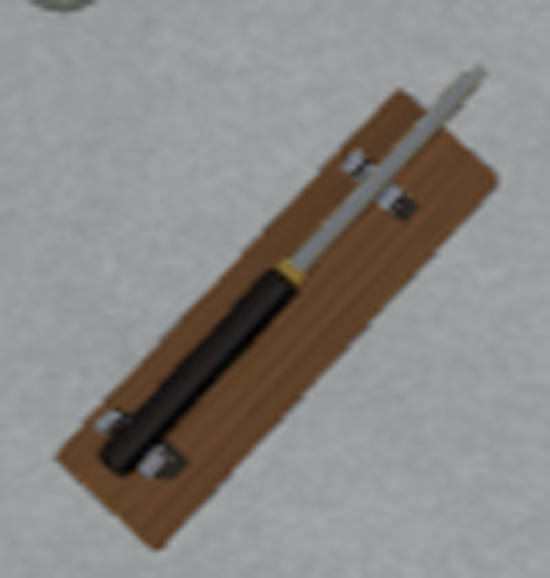

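View pics/t_stand.png

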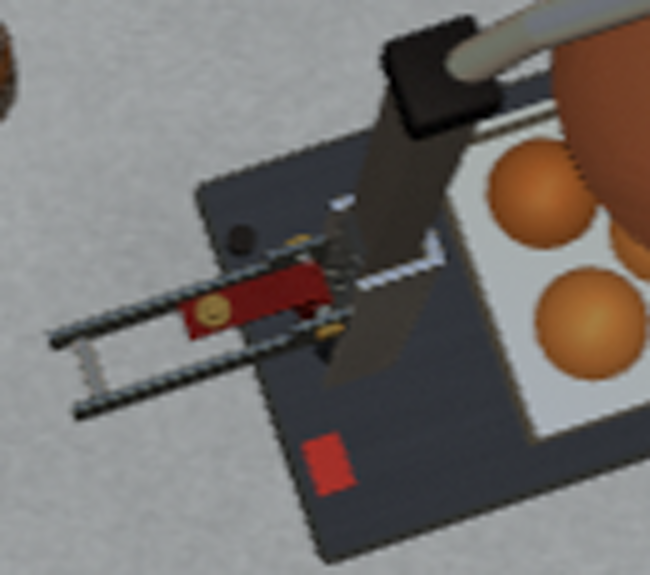

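View pics/s_rest.png

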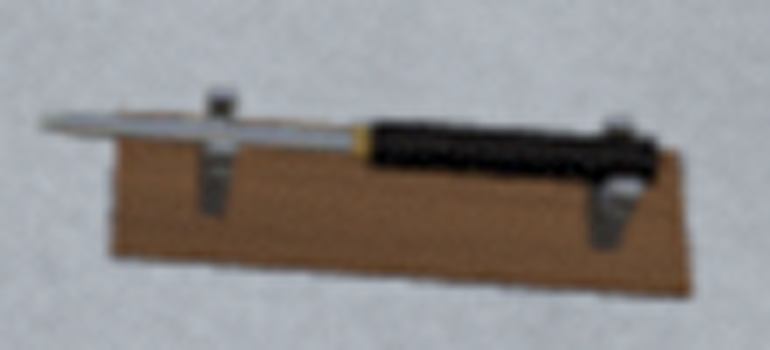

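View pics/s_stand.png

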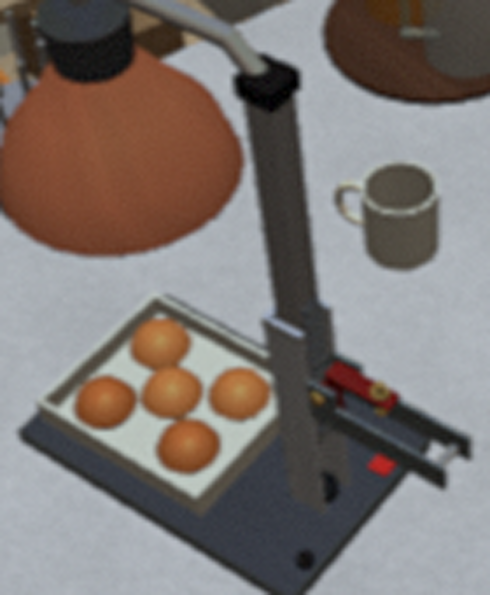

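```bash
cat > h.py <<'E'
import numpy as np,cv2
from plant import *
from scipy.optimize import least_squares
def proj(n,P,c=None):
    c=c or calibration(n)
    return cv2.projectPoints(np.array(P,float).reshape(-1,3),np.array(c["rvec"],float),np.array(c["tvec"],float),np.array(c["camera_matrix"],float),None)[0].reshape(-1,2)
def un(p,f,ox,oy): return [(p[0]+.5)/f-.5+ox,(p[1]+.5)/f-.5+oy]
def W(pose,P):
    x,y,a=pose; P=np.array(P,float); c,s=np.cos(a),np.sin(a)
    return np.c_[x+c*P[:,0]-s*P[:,1],y+s*P[:,0]+c*P[:,1],P[:,2]]
E
python3 - <<'E'
from h import *
T=calibration("top");S=calibration("scene")
def ray(c,uv,z):
    R=cv2.Rodrigues(np.array(c["rvec"],float))[0];t=np.array(c["tvec"],float).ravel();d=R.T@np.linalg.inv(c["camera_matrix"])@np.r_[uv,1];o=-R.T@t
    return (o+d*(z-o[2])/d[2]).round(1)
# rest
obj=[[122.5,35,8],[122.5,-35,8],[-122.5,35,8],[-122.5,-35,8],[155,0,55],[20,0,55]]
pt=np.array([un(p,5.5,140,195) for p in [(402,88),(498,182),(55,457),(157,550),(480,70),(290,270)]])
so=[[122.5,-35,8],[-122.5,-35,8],[-122.5,35,8],[122.5,35,8],[155,0,55]]
# scene corners order assigned below
ps=np.array([un(p,7,290,255) for p in [(112,257),(690,297),(682,150),(118,112),(42,122)]])
a=ray(T,pt[3],8);b=ray(T,pt[1],8);print("corners",[ray(T,p,8) for p in pt[:4]])
print("scene", [ray(S,p,8) for p in ps[:4]])
for use in ("T","TS"):
  best=None
  for s in (1,-1):
    o2=np.array(so,float); o2[:4,1]*=s
    f=lambda q:np.r_[(proj("t",W(q,obj),T)-pt).ravel(), (proj("s",W(q,o2),S)-ps).ravel() if use=="TS" else []]
    c=(ray(T,pt[0],8)+ray(T,pt[3],8))/2
    r=least_squares(f,[c[0],c[1],np.arctan2(b[1]-a[1],b[0]-a[0])])
    if best is None or r.cost<best.cost: best=r
  print("rest",use,best.x.round(3),np.degrees(best.x[2]).round(2),best.fun.round(1))
# stand
o=[[-153,0,196],[-138,0,178]]
q=np.array([un(p,5,250,130) for p in [(66,376),(89,366)]])
far=np.array([un(p,5,250,130) for p in [(325,240),(330,318)]])
o2=[[-153,0,196],[-138,0,178]]; qs=np.array([un(p,3.5,150,90) for p in [(456,462),(441,455)]])
for use in ("T","TS"):
  def f(v):
    F=W(v[:3],[[v[3],18,196],[v[4],-18,196]])
    r=[(proj("t",W(v[:3],o),T)-q).ravel(),(proj("t",F,T)-far).ravel()]
    if use=="TS": r.append((proj("s",W(v[:3],o2),S)-qs).ravel())
    return np.concatenate(r)
  p0=ray(T,q[0],196);p1=ray(T,far.mean(0),196);d=p1-p0;y=np.arctan2(d[1],d[0])
  r=least_squares(f,[p0[0]+153*np.cos(y),p0[1]+153*np.sin(y),y,-10,-10])
  print("stand",use,r.x.round(3),np.degrees(r.x[2]).round(2),r.fun.round(1))
  v=r.x
  print("bar",W(v[:3],[[-138,0,178]]).round(1))
for n,uv,h in (("mug",(409,297),85),("jar",(239,136),85),("tumb",(144,180),90)):
  print(n,ray(T,uv,h))
E
```

```text
corners [array([581.9, 203.9,   8. ]), array([534.7, 156. ,   8. ]), array([402.4, 369.5,   8. ]), array([357.8, 318.5,   8. ])]
scene [array([584.2, 205.9,   8. ]), array([405.6, 368.1,   8. ]), array([357.2, 318.8,   8. ]), array([537.5, 154.7,   8. ])]
rest T [469.676 262.428  -0.742] -42.54 [-0.5 -0.6  0.8 -0.6 -0.6 -0.2 -0.4  0.8  0.8 -0.6 -0.2  1.2]
rest TS [470.093 262.113  -0.741] -42.47 [-0.5 -0.8  0.9 -0.8 -0.4 -0.4 -0.2  0.7  0.9 -0.8 -0.1  1.  -0.1 -0.2
  1.2  0.2  0.3 -0.1 -0.1 -0.4  0.   0.1]
stand T [614.585 -82.835  -1.233 -16.098 -26.961] -70.63 [-0.8 -0.6  0.9  0.7 -0.  -0.1  0.   0. ]
bar [[568.8  47.4 178. ]]
stand TS [614.371 -83.4    -1.244 -16.77  -27.221] -71.29 [-0.8 -1.2  0.9  0.1 -0.  -0.   0.   0.1  0.6 -2.1  0.4  1.3]
bar [[570.1  47.3 178. ]]
mug [ 348.8 -294.8   85. ]
jar [766.4 126.4  85. ]
tumb [649.6 370.6  90. ]
```

```bash
cat >> h.py <<'E'
def go(targets):
    s=sense();R=np.array(s["orientation"]);p=np.array(s["tool_pos"])
    ya=np.degrees(np.arctan2(R[1,1],R[0,1]))
    print("t",round(s["time"],2),"pos",p.round(1),"jaw",ya.round(2),"F",np.round(s["contact_force"],2),"M",np.round(s["torque"],2),"op",round(s["opening"],1),"q",np.round(s["q"],2))
    for t in targets:
        print(t,(R.T@(np.array(t[:3])-p)).round(1),"turn",np.round(-np.radians(t[3]-ya),3) if len(t)>3 else "")
E
python3 -c "
from h import *
go([(410,-250,260,-10),(440,20,260,20),(463,269,200,47.5)])"
```

```text
t 0.15 pos [ 204.4 -642.8  221.7] jaw -72.36 F [ 0.35 -0.32 -0.05] M [ 0.02  0.02 -0.  ] op 86.8 q [ 1.23  0.47 -0.05  1.53  0.02  1.14 -0.08]
(410, -250, 260, -10) [ -37.8 -312.1 -315. ] turn -1.088
(440, 20, 260, 20) [ -37.4 -560.3 -425.4] turn -1.612
(463, 269, 200, 47.5) [  22.9 -790.6 -522.7] turn -2.092
```

```bash
python3 -m crank '[[0,-38,-312,-315,-1.09],[0,-38,-312,-315,-1.09],[0,-38,-312,-315,-1.09],[0,-38,-312,-315,-1.09],[0,-38,-312,-315,-1.09],[0,-38,-312,-315,-1.09],[0,-38,-312,-315,-1.09],[0,-38,-312,-315,-1.09],[0,-38,-312,-315,-1.09],[0,-38,-560,-425,-1.6],[0,-38,-560,-425,-1.6],[0,-38,-560,-425,-1.6]]'
python3 -c "
from h import *
go([(440,20,260,20),(463,269,200,47.5)])"
```

```text
time: 1.35
tool_pos: [426.3, -99.0, 260.4]
orientation: [[-0.0, 0.96, 0.279], [0.001, 0.279, -0.96], [-1.0, -0.0, -0.001]]
contact_force: [1.4, 0.6, 0.3]
opening: 86.9
t 1.35 pos [426.3 -99.  260.4] jaw 16.22 F [1.44 0.56 0.34] M [ 0.01 -0.23 -0.06] op 86.9 q [ 0.74  0.08 -0.64  1.98  0.05  1.09  0.37]
(440, 20, 260, 20) [   0.5   46.4 -110.4] turn -0.066
(463, 269, 200, 47.5) [  60.8  138.1 -343. ] turn -0.546
```

```bash
python3 -m crank '[[0,0,46,-110,-0.1],[0,0,46,-110,-0.1],[0,0,46,-110,-0.1],[0,61,138,-343,-0.546],[0,61,138,-343,-0.546],[0,61,138,-343,-0.546],[0,61,138,-343,-0.546],[0,61,138,-343,-0.546],[0,61,138,-343,-0.546],[0,61,138,-343,-0.546],[0,61,138,-343,-0.546]]'
python3 - <<'E'
from h import *
go([])
c=calibration("wrist"); im=grab_frame("wrist"); cv2.imwrite("pics/w1.png",im[:,:,::-1])
print(proj("w",W((470,262.2,-.741),[[-10,0,55],[155,0,55],[20,0,55],[122.5,35,8]]),c).round(0))
import json;json.dump({k:np.array(v).tolist() for k,v in c.items()},open("w1.json","w"))
E
```

```text
time: 2.45
tool_pos: [463.2, 267.4, 199.5]
orientation: [[-0.001, 0.677, 0.736], [-0.001, 0.736, -0.677], [-1.0, -0.001, -0.0]]
contact_force: [-0.4, 0.7, -0.4]
opening: 87.1
t 2.45 pos [463.2 267.4 199.5] jaw 47.42 F [-0.44  0.66 -0.4 ] M [-0.03 -0.17  0.05] op 87.1 q [ 0.09  0.39 -0.88  1.86  0.35  1.05 -0.1 ]
[[278. 190.]
 [278. 339.]
 [278. 220.]
 [307. 290.]]
```

View pics/w1.png

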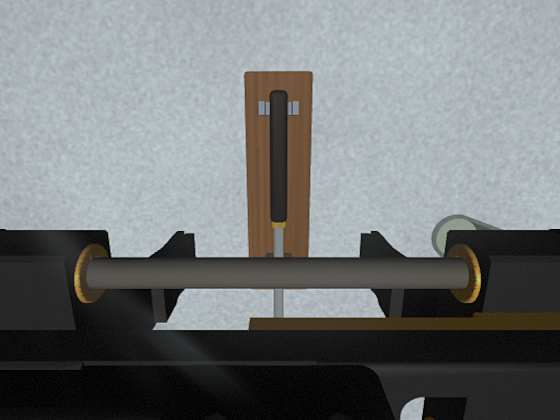

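```bash
python3 -c "
from h import *
go([(463.8,267.9,36,47.53)])"
python3 -m crank '[[0,40,0,0,0],[0,80,0,0,0],[0,115,0,0,0],[0,140,0,0,0],[0,163.5,1,0,0],[0,163.5,1,0,0],[0,163.5,1,0,0]]'
python3 -c "
from h import *
go([(463.8,267.9,36,47.53)])"
```

```text
t 2.5 pos [463.5 266.9 199.8] jaw 47.35 F [-0.11 -1.47 -0.42] M [ 0.02 -0.17 -0.03] op 87.2 q [ 0.09  0.39 -0.88  1.86  0.35  1.05 -0.1 ]
(463.8, 267.9, 36, 47.53) [163.8   1.1  -0.5] turn -0.003
time: 3.2
tool_pos: [464.9, 266.2, 37.0]
orientation: [[0.001, 0.679, 0.734], [-0.001, 0.734, -0.679], [-1.0, -0.0, 0.001]]
contact_force: [0.6, 0.1, 0.7]
opening: 86.8
t 3.2 pos [464.9 266.2  37. ] jaw 47.21 F [0.6  0.12 0.74] M [ 0.03 -0.12  0.02] op 86.8 q [-0.05  0.6  -0.72  1.99  0.57  0.76 -0.29]
(463.8, 267.9, 36, 47.53) [ 1.   0.5 -2. ] turn -0.006
```

```bash
python3 -m crank '[[0,1,0.5,-2,0],[0,1,0.5,-2,0],[255,1,0.5,-2,0],[255,1,0.5,-2,0],[255,1,0.5,-2,0],[255,1,0.5,-2,0],[255,1,0.5,-2,0],[255,1,0.5,-2,0],[255,1,0.5,-2,0]]' 25
python3 -c "
from h import *
go([])"
```

```text
time: 4.1
tool_pos: [463.8, 268.0, 35.9]
orientation: [[0.001, 0.679, 0.734], [-0.001, 0.734, -0.679], [-1.0, -0.0, 0.001]]
contact_force: [0.0, -0.1, 0.1]
opening: 39.0
t 4.1 pos [463.8 268.   35.9] jaw 47.22 F [ 0.   -0.13  0.06] M [ 0.06 -0.14  0.07] op 39.0 q [-0.05  0.6  -0.72  1.99  0.58  0.76 -0.3 ]
```

```bash
python3 -m crank '[[255,0,0,0,0],[255,0,0,0,0],[255,0,0,0,0],[255,0,0,0,0],[255,0,0,0,0]]' 25
python3 -c "
from h import *
go([])"
```

```text
time: 4.6
tool_pos: [463.8, 268.0, 35.9]
orientation: [[0.001, 0.679, 0.734], [-0.001, 0.734, -0.679], [-1.0, -0.0, 0.001]]
contact_force: [0.4, -0.0, -0.7]
opening: 15.6
t 4.6 pos [463.8 268.   35.9] jaw 47.21 F [ 0.43 -0.04 -0.72] M [ 0.06 -0.14 -0.  ] op 15.6 q [-0.05  0.6  -0.72  1.99  0.58  0.76 -0.3 ]
```

```bash
python3 -m crank '[[255,-20,0,0,0],[255,-60,0,0,0],[255,-110,0,0,0],[255,-160,0,0,0],[255,-200,0,0,0],[255,-224,0,0,0],[255,-224,0,0,0],[255,-224,0,0,0]]'
python3 - <<'E'
from h import *
T=calibration("top")
def ray(c,uv,z):
    R=cv2.Rodrigues(np.array(c["rvec"],float))[0];t=np.array(c["tvec"],float).ravel();d=R.T@np.linalg.inv(c["camera_matrix"])@np.r_[uv,1];o=-R.T@t
    return (o+d*(z-o[2])/d[2])
A=ray(T,un((197,187),5,250,130),14);B=ray(T,un((327,562),5,250,130),14)
C=ray(T,(432,207),14)
print(A,B,C,np.degrees(np.arctan2(*(B-A)[[1,0]])),np.degrees(np.arctan2(*(C-B)[[1,0]])),np.linalg.norm(A-B))
go([])
for n in("scene","top","wrist"): cv2.imwrite(f"pics/{n}2.png",grab_frame(n)[:,:,::-1])
im=cv2.imread("pics/scene2.png"); cv2.imwrite("pics/s2c.png",cv2.resize(im[90:300,220:420],None,fx=2.8,fy=2.8,interpolation=cv2.INTER_CUBIC))
E
```

```text
time: 5.4
tool_pos: [463.3, 267.6, 259.2]
orientation: [[0.0, 0.679, 0.734], [-0.002, 0.734, -0.679], [-1.0, -0.001, 0.001]]
contact_force: [-0.3, -0.5, -0.9]
opening: 15.9
[699.83636845  -4.4872413   14.        ] [493.47743276 -71.3808371   14.        ] [ 585.05522674 -386.43711362   14.        ] -162.03930852220864 -73.7923724151549 216.93031945439975
t 5.4 pos [463.3 267.6 259.2] jaw 47.21 F [-0.33 -0.5  -0.91] M [ 0.04 -0.08  0.02] op 15.9 q [ 0.13  0.33 -0.91  1.78  0.29  1.17 -0.05]
```

View pics/s2c.png

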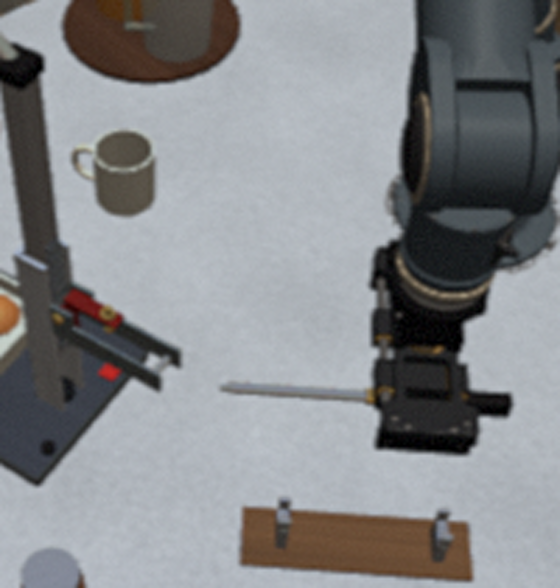

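View pics/top2.png

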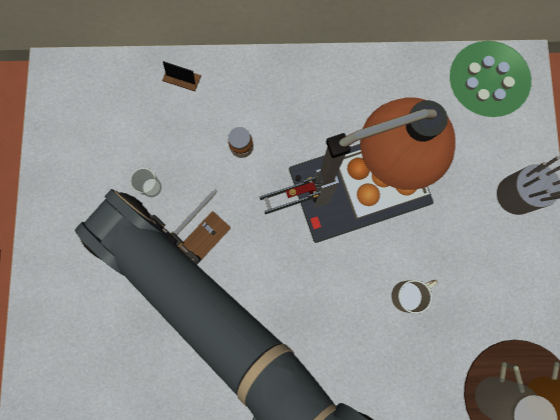

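View pics/wrist2.png

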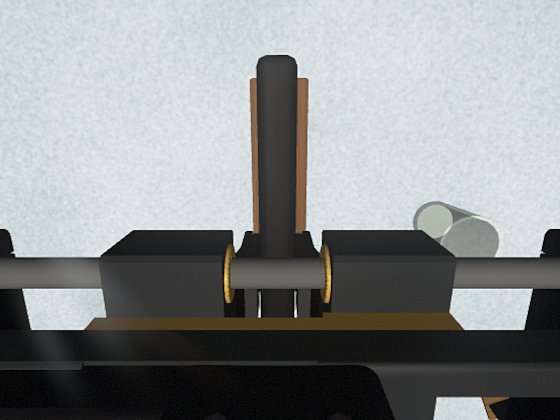

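```bash
python3 - <<'E'
import cv2
t=cv2.imread("pics/top2.png"); s=cv2.imread("pics/scene2.png")
def crop(im,x,y,w,h,f,n): cv2.imwrite(f"pics/{n}.png",cv2.resize(im[y:y+h,x:x+w],None,fx=f,fy=f,interpolation=cv2.INTER_CUBIC))
crop(t,255,165,75,55,10,"t_br"); crop(t,280,130,160,120,5,"t_base"); crop(s,150,170,145,90,5,"s_base"); crop(s,225,185,65,50,11,"s_br")
E
```

```text
(no output)
```

View pics/t_br.png

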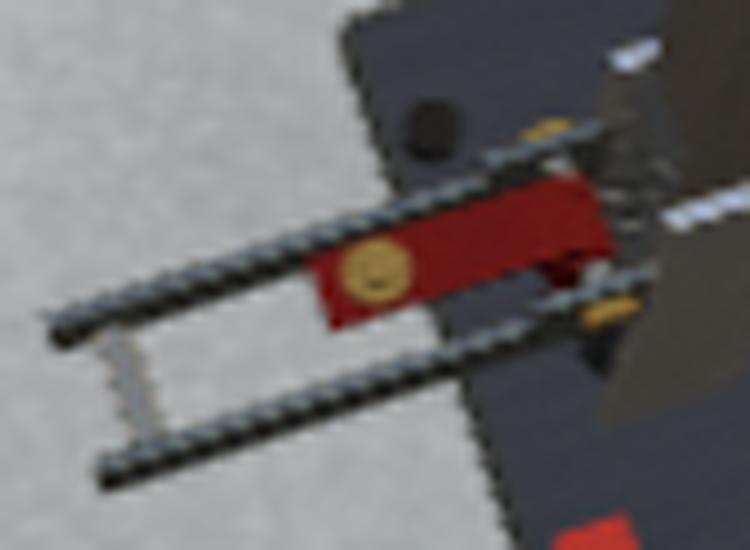

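View pics/t_base.png

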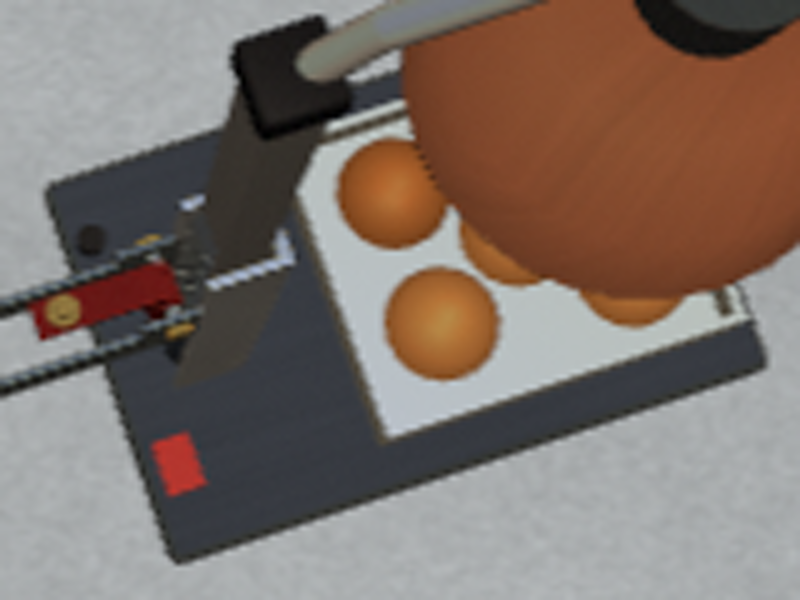

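View pics/s_base.png

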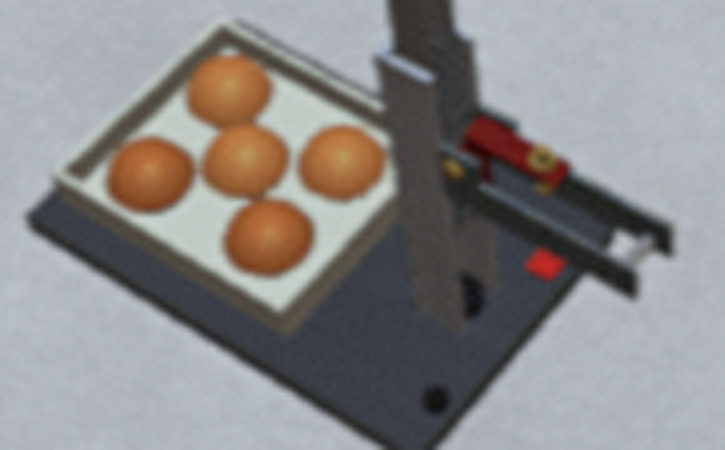

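View pics/s_br.png

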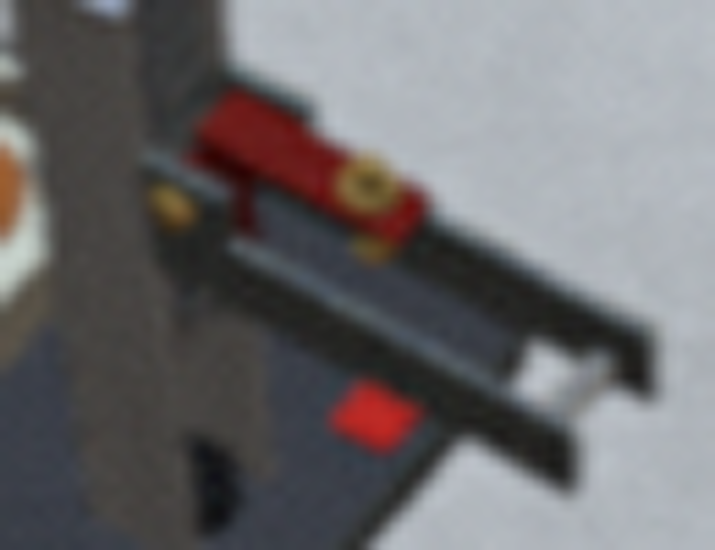

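```bash
cat > fit.py <<'E'
from h import *
T=calibration("top");S=calibration("scene")
u=lambda L,*a:np.array([un(p,*a) for p in L])
tb=u([(50,185),(175,562),(765,365)],5,280,130)
tc=u([(54,322),(102,470),(600,128),(650,275)],10,255,165)
tm=u([(130,388)],10,255,165); th=u([(377,270)],10,255,165)
sc=u([(575,455),(655,330)],11,225,185); sh=u([(370,182)],11,225,185)
sb=u([(30,222)],5,150,170)
def f(v,full=False):
    q=v[:3];xf1,xf2,zh,xb,zb,dx,dy,ex,ey=v[3:]
    r=[proj("",W(q,[[xb,110,zb],[xb,-110,zb],[xb+340,-110,zb]]),T)-tb+[dx,dy],
     proj("",W(q,[[-153,18,196],[-153,-18,196],[xf1,18,196],[xf2,-18,196]]),T)-tc+[dx,dy],
     proj("",W(q,[[-138,0,178]]),T)-tm+[dx,dy], proj("",W(q,[[-78,0,zh]]),T)-th+[dx,dy],
     proj("",W(q,[[-153,18,196],[-153,-18,196]]),S)-sc+[ex,ey],
     proj("",W(q,[[-78,0,zh]]),S)-sh+[ex,ey], proj("",W(q,[[xb+340,110,zb]]),S)-sb+[ex,ey],
     np.array([[(zb-7)/7*.5,(zh-225)/10*.5]]),np.array([[dx,dy],[ex,ey]])]
    return np.concatenate(r) if full else np.concatenate(r).ravel()
r=least_squares(f,[614,-83,-1.24,-20,-20,225,-100,7,0,0,0,0],loss="soft_l1")
print(r.x.round(3),np.degrees(r.x[2]).round(2));print(f(r.x,True).round(1).tolist())
print(W(r.x[:3],[[-138,0,178]]).round(1))
E
python3 fit.py
```

```text
[ 6.12204e+02 -8.38380e+01 -1.25800e+00 -1.66840e+01 -1.70210e+01
  2.23992e+02 -4.89890e+01  7.21700e+00 -1.30000e-01 -1.48000e-01
  8.60000e-02 -2.13000e-01] -72.07
[[-1.2, 0.2], [0.0, 0.5], [1.3, 0.3], [-0.6, -0.4], [-0.6, -0.7], [0.2, 0.8], [0.1, 0.5], [0.6, -0.4], [0.3, -0.5], [0.2, -2.2], [0.2, 0.5], [0.2, 0.2], [-1.1, 0.6], [0.0, -0.1], [-0.1, -0.1], [0.1, -0.2]]
[[569.7  47.5 178. ]]
```

```bash
python3 -c "
from h import *
go([(502.6,251.8,230,18.2),(502.6,251.8,165,18.2)])"
```

```text
t 5.55 pos [462.8 267.3 257.9] jaw 47.22 F [-0.91 -0.31 -2.27] M [ 0.12 -0.15 -0.05] op 16.1 q [ 0.13  0.34 -0.91  1.78  0.29  1.17 -0.05]
(502.6, 251.8, 230, 18.2) [27.9 15.7 39.7] turn 0.507
(502.6, 251.8, 165, 18.2) [92.9 16.  39.7] turn 0.507
```

```bash
python3 -m crank '[[255,28,16,40,0.507],[255,28,16,40,0.507],[255,28,16,40,0.507],[255,28,16,40,0.507],[255,60,16,40,0.507],[255,85,16,40,0.507],[255,93,16,40,0.507],[255,93,16,40,0.507]]'
python3 - <<'E'
from h import *
go([(569.7-.3123*143,47.5+.95*143,165,18.2)])
for n in("scene","top"): cv2.imwrite(f"pics/{n}3.png",grab_frame(n)[:,:,::-1])
def crop(im,x,y,w,h,f,n): cv2.imwrite(f"pics/{n}.png",cv2.resize(im[y:y+h,x:x+w],None,fx=f,fy=f,interpolation=cv2.INTER_CUBIC))
crop(cv2.imread("pics/scene3.png"),220,170,140,100,5.5,"s3c");crop(cv2.imread("pics/top3.png"),170,150,160,110,5,"t3c")
d=np.array([.3123,-.95]);s=sense();p=s["tool_pos"];g=np.r_[np.array(p[:2]),p[2]+19.1];tip=g+165*np.r_[d,0]
print("tip pred",proj("scene",tip),proj("top",tip))
E
```

```text
time: 6.35
tool_pos: [501.7, 251.0, 162.9]
orientation: [[-0.007, 0.95, 0.312], [-0.004, 0.312, -0.95], [-1.0, -0.008, 0.002]]
contact_force: [0.5, 0.1, -1.7]
opening: 15.7
t 6.35 pos [501.7 251.  162.9] jaw 18.2 F [ 0.5   0.1  -1.68] M [ 0.08 -0.08 -0.01] op 15.7 q [ 0.02  0.45 -0.73  1.84  0.35  1.   -0.54]
(525.0411, 183.35, 165, 18.2) [-2.   1.  71.6] turn 0.0
tip pred [[291.07013116 227.87725341]] [[247.72161648 209.1365369 ]]
```

View pics/s3c.png

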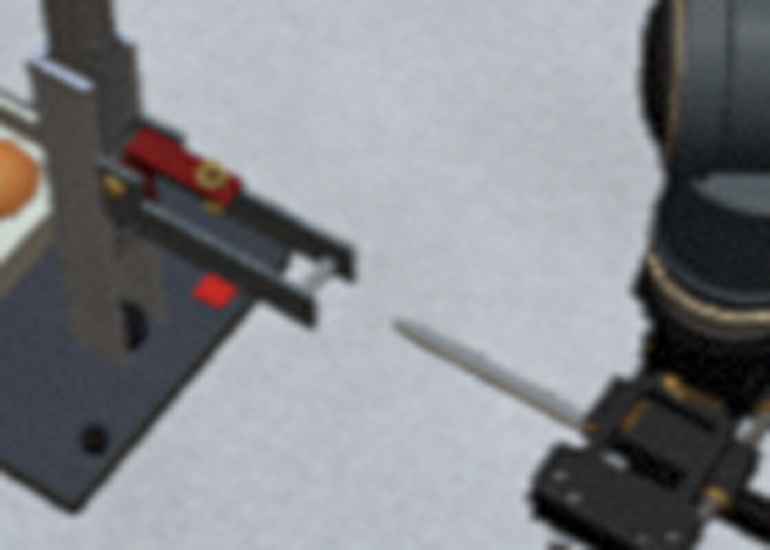

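View pics/t3c.png

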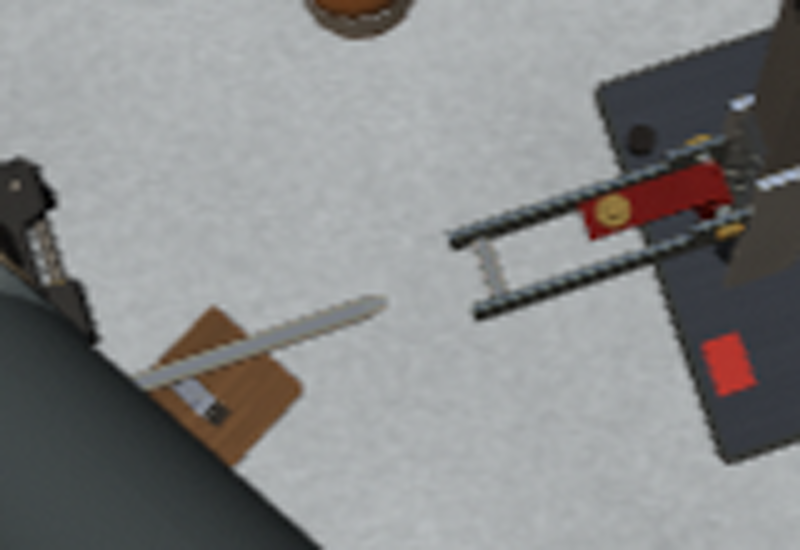

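```bash
python3 - <<'E'
from h import *
for y in (-70.5,-71.8,-73):
    d=np.r_[np.cos(np.radians(y)),np.sin(np.radians(y)),0]; b=np.array([569.7,47.5,0])
    a=proj("top",[b+d*(-50)+[0,0,183],b+d*(-130)+[0,0,183],b-d*15+[0,0,196],b+d*120+[0,0,196]])
    s=proj("scene",[b+d*(-50)+[0,0,183],b+d*(-130)+[0,0,183],b-d*15+[0,0,196],b+d*120+[0,0,196]])
    f=lambda p:np.round((p[0,1]-p[1,1])/(p[0,0]-p[1,0]),3)
    print(y,f(a[:2]),f(a[2:]),f(s[:2]),f(s[2:]))
E
```

```text
-70.5 -0.358 -0.358 0.517 0.515
-71.8 -0.333 -0.333 0.544 0.541
-73 -0.311 -0.311 0.569 0.566
```

```bash
python3 -c "
from h import *
go([(526.6,167.4,170,19.2)])"
```

```text
t 6.45 pos [503.1 252.2 165.3] jaw 18.19 F [ 0.32  0.52 -0.79] M [ 0.05 -0.12  0.01] op 16.1 q [ 0.02  0.45 -0.74  1.83  0.35  1.   -0.54]
(526.6, 167.4, 170, 19.2) [-4.6 -4.1 87.9] turn -0.018
```

```bash
python3 -m crank '[[255,-4.6,-1,30,-0.018],[255,-4.6,-3.5,60,-0.018],[255,-4.6,-3.5,80,-0.018],[255,-4.6,-3.5,87.7,-0.018],[255,-4.6,-3.5,87.7,-0.018],[255,-4.6,-3.5,87.7,-0.018],[255,-4.6,-3.5,87.7,-0.018]]'
python3 - <<'E'
from h import *
for n in("scene","top"): cv2.imwrite(f"pics/{n}4.png",grab_frame(n)[:,:,::-1])
def crop(im,x,y,w,h,f,n): cv2.imwrite(f"pics/{n}.png",cv2.resize(im[y:y+h,x:x+w],None,fx=f,fy=f,interpolation=cv2.INTER_CUBIC))
crop(cv2.imread("pics/scene4.png"),220,180,75,55,10,"s4c");crop(cv2.imread("pics/top4.png"),220,165,110,60,7,"t4c")
go([(569.0-.329*127.5,47.3+.944*127.5,165,19.2)])
E
```

```text
time: 7.15
tool_pos: [526.7, 169.6, 170.4]
orientation: [[-0.002, 0.943, 0.332], [-0.001, 0.332, -0.943], [-1.0, -0.002, 0.0]]
contact_force: [0.3, 0.2, -1.5]
opening: 15.7
t 7.25 pos [526.8 169.1 170.1] jaw 19.34 F [ 0.02  0.2  -1.87] M [ 0.   -0.1  -0.02] op 15.9 q [ 0.18  0.42 -0.73  1.85  0.33  1.   -0.35]
(527.0525, 167.66, 165, 19.2) [ 5.1 -0.2  1.5] turn 0.002
```

View pics/s4c.png

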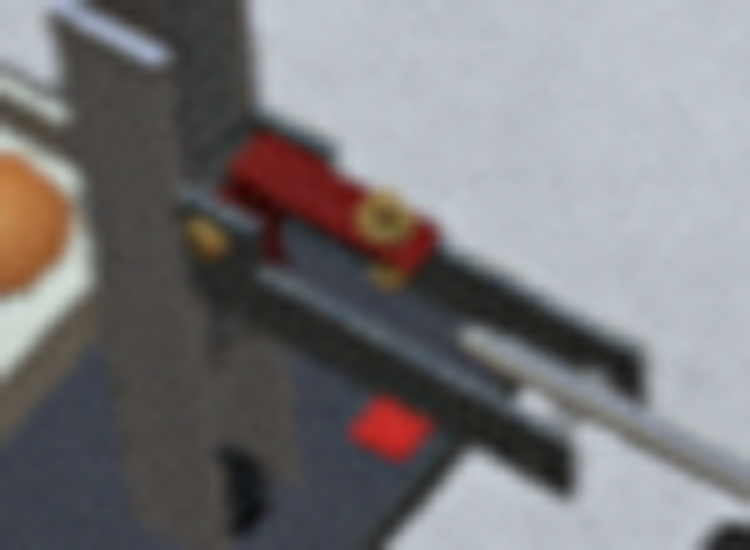

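View pics/t4c.png

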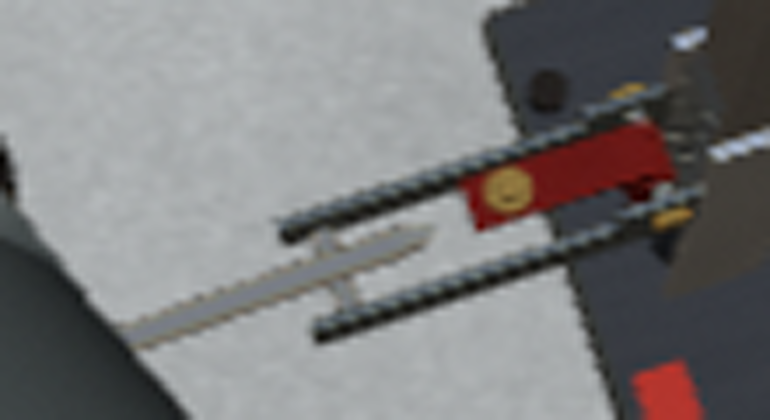

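```bash
python3 -m crank '[[255,1,-2,1.5,-0.02],[255,3,-2,1.5,-0.02],[255,4,-2,1.5,-0.02],[255,4.5,-2,1.5,-0.02],[255,4.5,-2,1.5,-0.02]]'
python3 -c "
from h import *
import time
go([])"
python3 -m crank '[[255,0.5,0,0,0],[255,1,0,0,0],[255,1,0,0,0]]'
python3 -m crank '[[255,0.5,0,0,0],[255,1,0,0,0],[255,1,0,0,0]]'
```

```text
time: 7.75
tool_pos: [525.3, 167.0, 165.5]
orientation: [[-0.003, 0.937, 0.35], [-0.001, 0.35, -0.937], [-1.0, -0.003, 0.0]]
contact_force: [-0.1, -0.5, -1.8]
opening: 15.9
t 7.75 pos [525.3 167.  165.5] jaw 20.48 F [-0.08 -0.46 -1.76] M [ 0.05 -0.13 -0.03] op 15.9 q [ 0.19  0.43 -0.74  1.86  0.34  0.99 -0.34]
time: 8.05
tool_pos: [525.3, 167.0, 164.5]
orientation: [[-0.003, 0.937, 0.35], [-0.001, 0.35, -0.937], [-1.0, -0.003, 0.0]]
contact_force: [-0.4, 0.4, -0.9]
opening: 15.6
time: 8.35
tool_pos: [525.4, 167.0, 163.5]
orientation: [[-0.002, 0.937, 0.35], [-0.001, 0.35, -0.937], [-1.0, -0.003, 0.0]]
contact_force: [0.8, -0.5, -0.5]
opening: 16.0
```

```bash
python3 -m crank '[[255,0.5,0,0,0],[255,1,0,0,0],[255,1,0,0,0]]'
python3 -m crank '[[255,0,0,0,0]]'
python3 -m crank '[[255,0,0,0,0]]'
```

```text
time: 8.65
tool_pos: [525.5, 167.0, 162.7]
orientation: [[-0.002, 0.937, 0.35], [-0.002, 0.35, -0.937], [-1.0, -0.003, 0.001]]
contact_force: [-0.8, 0.0, -0.2]
opening: 15.7
time: 8.75
tool_pos: [525.5, 167.0, 162.7]
orientation: [[-0.002, 0.937, 0.35], [-0.002, 0.35, -0.937], [-1.0, -0.003, 0.001]]
contact_force: [-0.0, -0.1, 0.0]
opening: 15.6
time: 8.85
tool_pos: [525.5, 167.1, 162.8]
orientation: [[-0.002, 0.937, 0.35], [-0.002, 0.35, -0.937], [-1.0, -0.002, 0.001]]
contact_force: [-0.1, -0.5, 0.5]
opening: 15.5
```

```bash
python3 -m crank '[[255,-0.7,0,3,0],[255,-0.7,0,7,0],[255,-0.7,0,11,0],[255,-0.7,0,14,0],[255,-0.7,0,14,0]]'
python3 - <<'E'
from h import *
go([])
for n in("scene","top"): cv2.imwrite(f"pics/{n}5.png",grab_frame(n)[:,:,::-1])
def crop(im,x,y,w,h,f,n): cv2.imwrite(f"pics/{n}.png",cv2.resize(im[y:y+h,x:x+w],None,fx=f,fy=f,interpolation=cv2.INTER_CUBIC))
crop(cv2.imread("pics/scene5.png"),220,180,75,55,10,"s5c");crop(cv2.imread("pics/top5.png"),220,165,110,60,7,"t5c")
E
```

```text
time: 9.35
tool_pos: [530.8, 152.9, 163.4]
orientation: [[-0.002, 0.937, 0.349], [-0.002, 0.349, -0.937], [-1.0, -0.003, 0.002]]
contact_force: [0.8, 0.1, -0.9]
opening: 15.5
t 9.35 pos [530.8 152.9 163.4] jaw 20.42 F [ 0.84  0.11 -0.91] M [-0.19 -0.17 -0.03] op 15.5 q [ 0.21  0.43 -0.73  1.86  0.34  0.98 -0.31]
```

View pics/s5c.png

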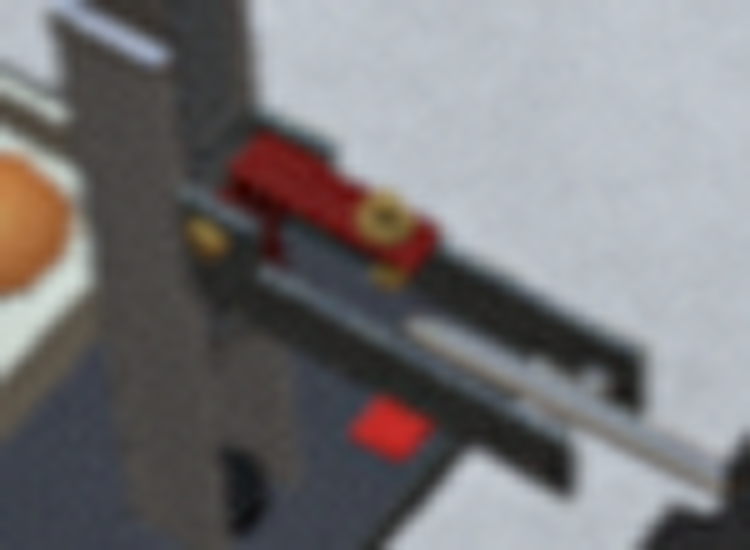

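View pics/t5c.png

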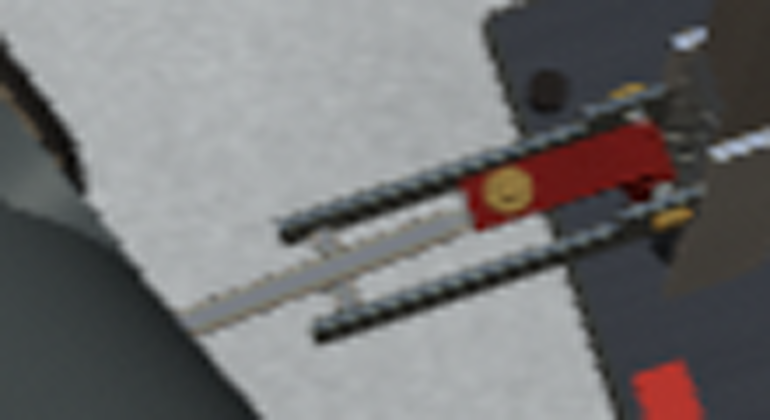

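```bash
python3 -m crank '[[255,0,0,2,0],[255,0,0,4,0],[255,0,0,5,0]]'|grep -E "pos|force"
python3 -m crank '[[255,0,0,2,0],[255,0,0,4,0],[255,0,0,5,0]]'|grep -E "pos|force"
python3 -m crank '[[255,0,0,2,0],[255,0,0,4,0],[255,0,0,5,0]]'|grep -E "pos|force"
python3 -m crank '[[255,0,0,2,0],[255,0,0,4,0],[255,0,0,5,0]]'|grep -E "pos|force"
```

```text
tool_pos: [532.3, 148.7, 163.5]
contact_force: [-0.6, 0.1, -1.1]
tool_pos: [534.2, 143.7, 163.4]
contact_force: [-0.5, 0.6, -0.7]
tool_pos: [536.1, 138.8, 163.5]
contact_force: [-0.2, 0.6, -0.7]
tool_pos: [537.9, 133.8, 163.5]
contact_force: [-1.1, 0.6, -0.7]
```

```bash
python3 -m crank '[[255,0,0,2,0],[255,0,0,4,0],[255,0,0,6,0],[255,0,0,6,0]]'
python3 - <<'E'
from h import *
go([(569-.329*86,47.3+.944*86,163.4)])
for n in("scene","top"): cv2.imwrite(f"pics/{n}6.png",grab_frame(n)[:,:,::-1])
def crop(im,x,y,w,h,f,n): cv2.imwrite(f"pics/{n}.png",cv2.resize(im[y:y+h,x:x+w],None,fx=f,fy=f,interpolation=cv2.INTER_CUBIC))
crop(cv2.imread("pics/scene6.png"),220,180,75,55,10,"s6c");crop(cv2.imread("pics/top6.png"),220,165,110,60,7,"t6c")
E
```

```text
time: 11.05
tool_pos: [540.3, 127.6, 163.4]
orientation: [[-0.002, 0.937, 0.348], [-0.003, 0.348, -0.937], [-1.0, -0.003, 0.002]]
contact_force: [-0.2, -0.6, -1.3]
opening: 15.6
t 11.05 pos [540.3 127.6 163.4] jaw 20.37 F [-0.25 -0.59 -1.34] M [-0.04 -0.2  -0.01] op 15.6 q [ 0.25  0.43 -0.72  1.85  0.34  0.99 -0.26]
(540.706, 128.48399999999998, 163.4) [ 0.   0.7 -0.7] turn
```

View pics/s6c.png

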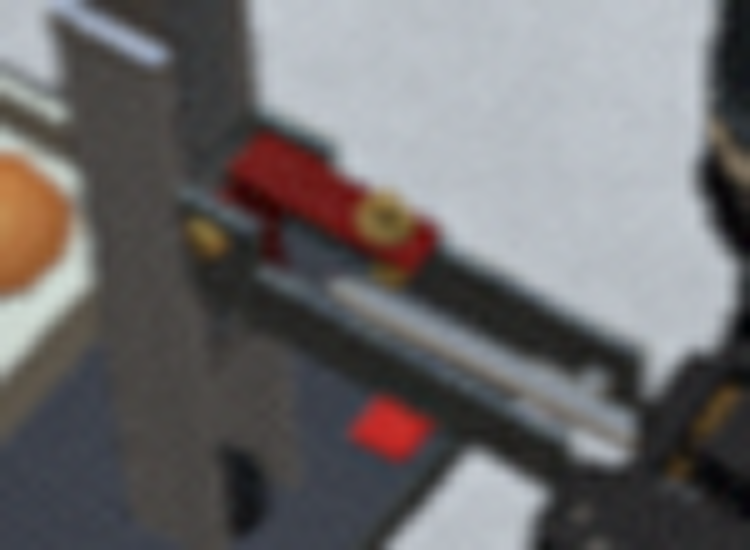

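View pics/t6c.png

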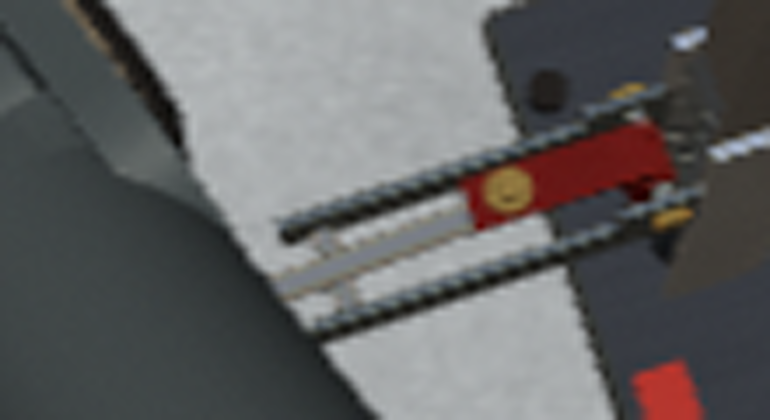

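```bash
for i in 1; do python3 -m crank '[[255,1,0,0,0],[255,2,0,0,0],[255,2,0,0,0]]'|grep -E "pos|force"; done
python3 -m crank '[[255,1,0,0,0],[255,2,0,0,0],[255,2,0,0,0]]'|grep -E "pos|force"
python3 -m crank '[[255,1,0,0,0],[255,2,0,0,0],[255,2,0,0,0]]'|grep -E "pos|force"
```

```text
tool_pos: [540.4, 127.7, 161.6]
contact_force: [0.1, 0.1, 1.8]
tool_pos: [540.5, 127.7, 159.6]
contact_force: [0.3, -0.7, 0.9]
tool_pos: [540.5, 127.7, 157.4]
contact_force: [-0.3, 0.2, 1.3]
```

```bash
python3 -m crank '[[255,1,0,0,0],[255,1.5,0,0,0],[255,1.5,0,0,0]]'|grep -E "pos|force"
python3 -m crank '[[255,1,0,0,0],[255,1.5,0,0,0],[255,1.5,0,0,0]]'|grep -E "pos|force"
python3 -m crank '[[255,1,0,0,0],[255,1.5,0,0,0],[255,1.5,0,0,0]]'|grep -E "pos|force"
```

```text
tool_pos: [540.5, 127.6, 155.8]
contact_force: [0.9, -1.0, 2.1]
tool_pos: [540.7, 127.6, 154.7]
contact_force: [-0.2, -1.1, 4.3]
tool_pos: [541.0, 127.5, 153.8]
contact_force: [-1.3, -1.7, 6.5]
```

```bash
python3 -m crank '[[255,0.7,0,0,0],[255,1.3,0,0,0],[255,1.3,0,0,0]]'|grep -E "pos|force"
python3 -m crank '[[255,0.7,0,0,0],[255,1.3,0,0,0],[255,1.3,0,0,0]]'|grep -E "pos|force"
python3 - <<'E'
from h import *
go([])
im=grab_frame("scene"); cv2.imwrite("pics/s7c.png",cv2.resize(im[180:235,220:295,::-1],None,fx=10,fy=10,interpolation=cv2.INTER_CUBIC))
E
```

```text
tool_pos: [541.2, 127.6, 153.4]
contact_force: [-1.1, -1.4, 9.4]
tool_pos: [541.3, 127.5, 153.1]
contact_force: [-2.5, -1.2, 9.8]
t 13.55 pos [541.3 127.5 153.1] jaw 20.33 F [-2.54 -1.21  9.85] M [-0.62  0.32 -0.11] op 16.1 q [ 0.24  0.44 -0.72  1.86  0.36  0.97 -0.28]
```

View pics/s7c.png

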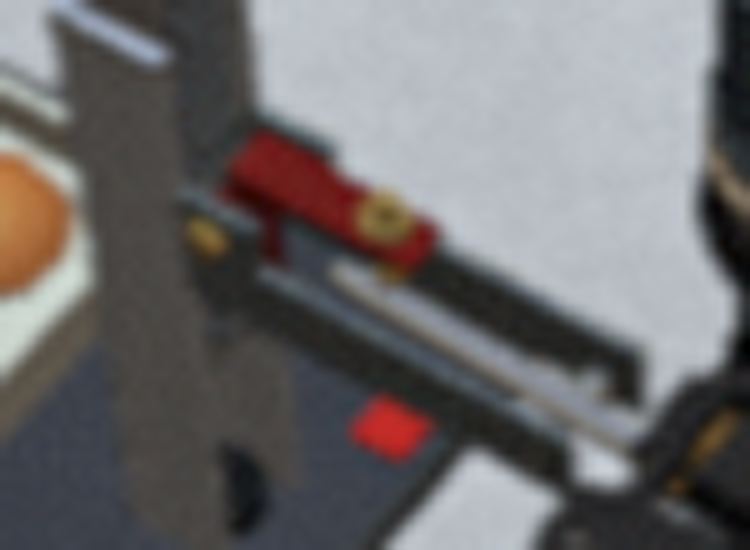

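```bash
python3 - <<'E'
from h import *
b=np.array([569,47.3,0]);d=np.array([.329,-.944,0])
P=lambda s,z:b+d*s+[0,0,z]
def c(p): 
    q=proj("scene",[p])[0]; return ((q-[220,180]+.5)*10-.5).round(0)
print("tip z183,188,193",c(P(76,183)),c(P(76,188)),c(P(76,193)))
print("bar axis rod 183",c(P(0,183)), "s-30:",c(P(-30,183)),c(P(-30,178)))
for z in (190,195,200,216): print("screw",z,c(P(60,z)))
E
for i in 6 7; do :; done
python3 - <<'E'
import cv2,numpy as np
a=cv2.imread("pics/s6c.png");b=cv2.imread("pics/s7c.png")
o=np.hstack([a[180:480,250:650],b[180:480,250:650]]);cv2.imwrite("pics/cmp.png",o)
E
```

```text
tip z183,188,193 [348. 286.] [347. 275.] [346. 265.]
bar axis rod 183 [568. 401.] s-30: [658. 448.] [658. 459.]
screw 190 [392. 295.]
screw 195 [391. 284.]
screw 200 [391. 274.]
screw 216 [388. 239.]
```

View pics/cmp.png

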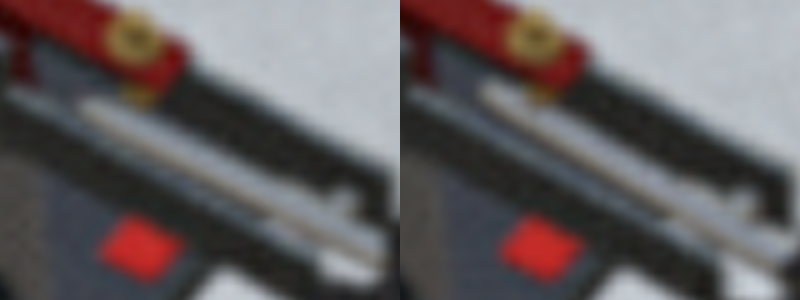

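```bash
python3 -m crank '[[255,0.7,0,0,0],[255,1.2,0,0,0],[255,1.5,0,0,0],[255,1.8,0,0,0],[255,1.8,0,0,0]]'|grep -E "pos|force"
python3 -c "
from h import *
go([])"
```

```text
tool_pos: [541.4, 127.5, 152.5]
contact_force: [-3.0, -2.2, 11.8]
t 14.1 pos [541.4 127.5 152.5] jaw 20.3 F [-2.99 -2.19 11.76] M [-0.67  0.41 -0.11] op 15.6 q [ 0.24  0.44 -0.72  1.86  0.36  0.96 -0.28]
```

```bash
python3 - <<'E'
from h import *
im=grab_frame("scene");cv2.imwrite("pics/scene8.png",im[:,:,::-1])
tp=grab_frame("top");cv2.imwrite("pics/top8.png",tp[:,:,::-1])
go([])
a=cv2.cvtColor(cv2.imread("pics/scene6.png"),cv2.COLOR_BGR2GRAY).astype(np.float32);b=cv2.cvtColor(im,cv2.COLOR_RGB2GRAY).astype(np.float32)
for nm,(x,y,w,h) in {"head":(252,195,14,12),"pawl":(242,190,24,18),"ref":(225,205,25,25),"tip":(250,205,20,12)}.items():
    t=a[y:y+h,x:x+w]; up=8
    T=cv2.resize(t,None,fx=up,fy=up,interpolation=cv2.INTER_CUBIC);B=cv2.resize(b[y-4:y+h+4,x-4:x+w+4],None,fx=up,fy=up,interpolation=cv2.INTER_CUBIC)
    r=cv2.matchTemplate(B,T,cv2.TM_CCOEFF_NORMED);_,m,_,l=cv2.minMaxLoc(r);print(nm,m,(np.array(l)/up-4))
cv2.imwrite("pics/s8c.png",cv2.resize(im[180:235,220:295,::-1],None,fx=10,fy=10,interpolation=cv2.INTER_CUBIC))
E
```

```text
t 14.2 pos [541.4 127.5 152.5] jaw 20.3 F [-3.01 -2.77 11.2 ] M [-0.68  0.37 -0.15] op 15.9 q [ 0.24  0.44 -0.72  1.86  0.36  0.96 -0.28]
head 0.9911136627197266 [-0.125 -0.25 ]
pawl 0.9926329851150513 [-0.125 -0.25 ]
ref 0.9974240064620972 [0. 0.]
tip 0.9144210815429688 [-0.5   -0.875]
```

View pics/s8c.png

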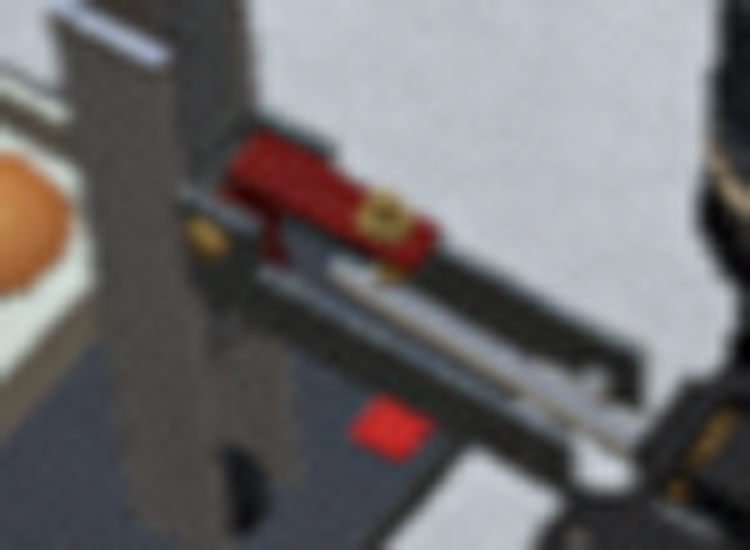

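```bash
python3 - <<'E'
import cv2
im=cv2.imread("pics/scene8.png"); cv2.imwrite("pics/s8w.png",cv2.resize(im[150:270,220:360],None,fx=5.5,fy=5,interpolation=cv2.INTER_CUBIC))
E
```

```text
(no output)
```

View pics/s8w.png

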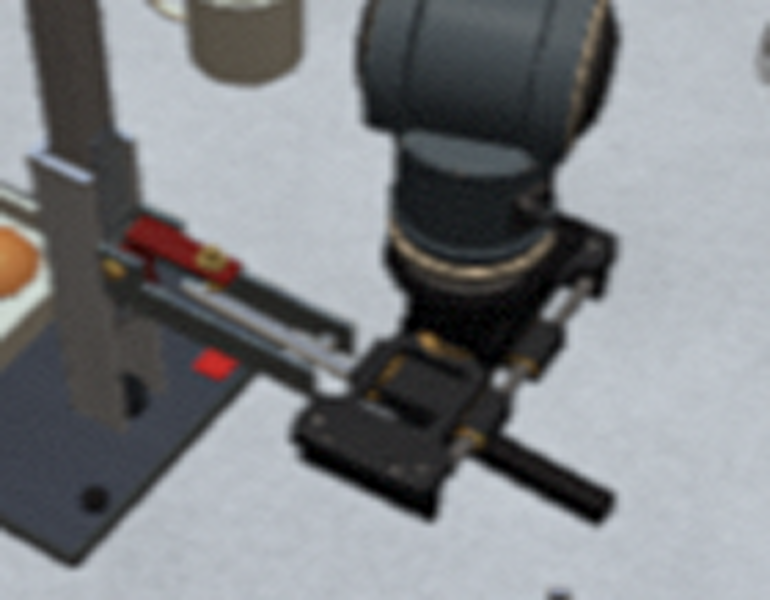

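```bash
for i in 1 2 3; do python3 -m crank '[[255,0,0,0,0]]'|grep -E "pos|force"; done
```

```text
tool_pos: [541.3, 127.5, 153.2]
contact_force: [-2.4, 0.2, 5.5]
tool_pos: [541.2, 127.5, 153.6]
contact_force: [-0.9, -0.9, 4.0]
tool_pos: [541.1, 127.5, 153.8]
contact_force: [-1.6, -0.9, 4.4]
```

```bash
cat > m.py <<'E'
from h import *
s=sense();F=np.array(s["contact_force"]);M=np.array(s["torque"]);R=np.array(s["orientation"]);l=R[:,1];d=R[:,2]
tau=-(M@l-(-.107))+(-.14)*(F@d-.46)
S=((F[2]+1.57)*86-1000*tau)/60
print("t %.2f z %.1f fz %.1f F.l %.1f F.d %.1f tau~%.2f S~%.1f S(.25)~%.1f op %.1f x %.1f y %.1f"%(s["time"],s["tool_pos"][2],F[2],F@l,F@d,tau,S,((F[2]+1.57)*86-250)/60,s["opening"],*s["tool_pos"][:2]))
E
python3 -m crank '[[255,0,0,0,0],[255,0,0,0,0]]' 14 >/dev/null; python3 m.py
python3 -m crank '[[255,0.5,-0.3,0,0],[255,0.5,-0.3,0,0]]' >/dev/null; python3 m.py
python3 -m crank '[[255,0.7,-0.3,0,0],[255,0.7,-0.3,0,0]]' >/dev/null; python3 m.py
```

```text
t 14.70 z 153.7 fz 3.9 F.l -1.4 F.d 0.8 tau~0.02 S~7.5 S(.25)~3.7 op 15.9 x 541.1 y 127.5
t 14.90 z 153.4 fz 4.8 F.l -1.1 F.d 1.0 tau~0.11 S~7.3 S(.25)~5.0 op 15.7 x 541.0 y 127.5
t 15.10 z 153.2 fz 6.8 F.l -0.7 F.d 0.7 tau~0.16 S~9.2 S(.25)~7.8 op 15.6 x 541.1 y 127.5
```

```bash

python3 -m crank '[[255,0.5,-0.2,0,0],[255,0.9,-0.2,0,0]]' >/dev/null; python3 m.py
python3 -m crank '[[255,0.5,-0.2,0,0],[255,0.9,-0.2,0,0]]' >/dev/null; python3 m.py
python3 -m crank '[[255,0.5,-0.2,0,0],[255,0.9,-0.2,0,0]]' >/dev/null; python3 m.py
```

```text
t 15.30 z 152.8 fz 8.3 F.l -1.6 F.d 0.2 tau~0.27 S~9.6 S(.25)~9.9 op 15.9 x 541.2 y 127.5
t 15.50 z 152.7 fz 9.4 F.l -2.4 F.d 0.3 tau~0.25 S~11.5 S(.25)~11.5 op 15.8 x 541.4 y 127.5
t 15.70 z 152.5 fz 10.1 F.l -3.7 F.d 0.7 tau~0.27 S~12.3 S(.25)~12.6 op 16.1 x 541.4 y 127.4
```

```bash

python3 -m crank '[[255,0.6,-0.6,0,0],[255,1.0,-0.7,0,0]]' >/dev/null; python3 m.py
python3 -m crank '[[255,0.6,-0.6,0,0],[255,1.0,-0.7,0,0]]' >/dev/null; python3 m.py
```

```text
t 15.90 z 152.5 fz 10.3 F.l -1.1 F.d 0.8 tau~0.17 S~14.1 S(.25)~12.8 op 15.9 x 541.3 y 127.4
t 16.10 z 152.5 fz 10.8 F.l -1.5 F.d 1.7 tau~0.08 S~16.4 S(.25)~13.6 op 16.0 x 541.3 y 127.4
```

```bash

python3 -m crank '[[255,0.6,-0.4,0,0],[255,1.1,-0.4,0,0],[255,1.1,-0.4,0,0],[255,1.1,-0.4,0,0],[255,1.1,-0.4,0,0],[255,1.1,-0.4,0,0],[255,1.1,-0.4,0,0],[255,1.1,-0.4,0,0]]' >/dev/null; python3 m.py
python3 - <<'E'
from h import *
ims=[grab_frame("scene") for _ in range(3)]
im=np.mean(ims,0).astype(np.uint8); cv2.imwrite("pics/scene9.png",im[:,:,::-1])
a=cv2.cvtColor(cv2.imread("pics/scene6.png"),cv2.COLOR_BGR2GRAY).astype(np.float32);b=cv2.cvtColor(im,cv2.COLOR_RGB2GRAY).astype(np.float32)
for ref in ("scene4","scene5","scene6"):
  a=cv2.cvtColor(cv2.imread(f"pics/{ref}.png"),cv2.COLOR_BGR2GRAY).astype(np.float32)
  for nm,(x,y,w,h) in {"head":(252,195,14,12),"pawl":(242,190,24,14),"ref":(225,205,25,25)}.items():
    H=np.eye(2,3,dtype=np.float32)
    cc,H=cv2.findTransformECC(a[y:y+h,x:x+w],b[y:y+h,x:x+w],H,cv2.MOTION_TRANSLATION,(3,200,1e-6)); print(ref,nm,round(cc,3),H[:,2].round(2))
E
python3 m.py
```

```text
t 16.90 z 152.3 fz 9.2 F.l -1.1 F.d 1.2 tau~0.10 S~13.6 S(.25)~11.2 op 16.0 x 541.4 y 127.4
scene4 head 0.986 [-0.17 -0.15]
scene4 pawl 1.0 [ 0.04 -0.01]
scene4 ref 1.0 [-0.03 -0.01]
scene5 head 0.982 [-0.21 -0.16]
scene5 pawl 1.0 [ 0.05 -0.  ]
scene5 ref 1.0 [-0.02 -0.01]
scene6 head 0.982 [-0.21 -0.14]
scene6 pawl 1.0 [ 0.05 -0.  ]
scene6 ref 1.0 [-0.01 -0.03]
t 17.05 z 152.3 fz 9.8 F.l -2.2 F.d 1.5 tau~0.07 S~15.0 S(.25)~12.1 op 15.8 x 541.4 y 127.4
```

```bash
cat > m.py <<'E'
from h import *
FF=[];MM=[];zz=[]
for i in range(5):
    s=sense();FF.append(s["contact_force"]);MM.append(s["torque"]);zz.append(s["tool_pos"][2])
    if i<4: grab_frame("scene")
F=np.mean(FF,0);M=np.mean(MM,0);R=np.array(s["orientation"]);l=R[:,1];d=R[:,2]
tau=-(M@l-(-.107))+(-.14)*(F@d-.46)
print("t %.2f z %.1f->%.1f fz %.1f F.l %.1f F.d %.1f M.l %.2f M.d %.2f tau~%.2f S~%.1f S(.25)~%.1f op %.1f x %.1f y %.1f"%(s["time"],zz[0],zz[-1],F[2],F@l,F@d,M@l,M@d,tau,((F[2]+1.57)*86-1000*tau)/60,((F[2]+1.57)*86-250)/60,s["opening"],*s["tool_pos"][:2]))
E
python3 m.py
python3 -m crank '[[255,0.6,-0.3,0,0],[255,1.0,-0.5,0,0],[255,1.2,-0.5,0,0],[255,1.3,-0.5,0,0]]' >/dev/null; python3 m.py
```

```text
t 17.25 z 152.3->152.3 fz 9.4 F.l -1.8 F.d 1.2 M.l -0.34 M.d -0.35 tau~0.13 S~13.5 S(.25)~11.6 op 15.5 x 541.4 y 127.4
t 17.85 z 152.1->152.0 fz 9.6 F.l -2.3 F.d 1.1 M.l -0.36 M.d -0.39 tau~0.16 S~13.3 S(.25)~11.8 op 15.9 x 541.5 y 127.4
```

```bash
python3 - <<'E'
from h import *
im=np.mean([grab_frame("scene") for _ in range(2)],0).astype(np.uint8);cv2.imwrite("pics/scene10.png",im[:,:,::-1])
o=[]
for n in ("scene6","scene8","scene9","scene10"):
    i=cv2.imread(f"pics/{n}.png")[190:232,240:295]; o.append(cv2.resize(i,None,fx=7,fy=7,interpolation=cv2.INTER_CUBIC))
cv2.imwrite("pics/cmp2.png",np.vstack([np.hstack(o[:2]),np.hstack(o[2:])]))
E
```

```text
(no output)
```

View pics/cmp2.png

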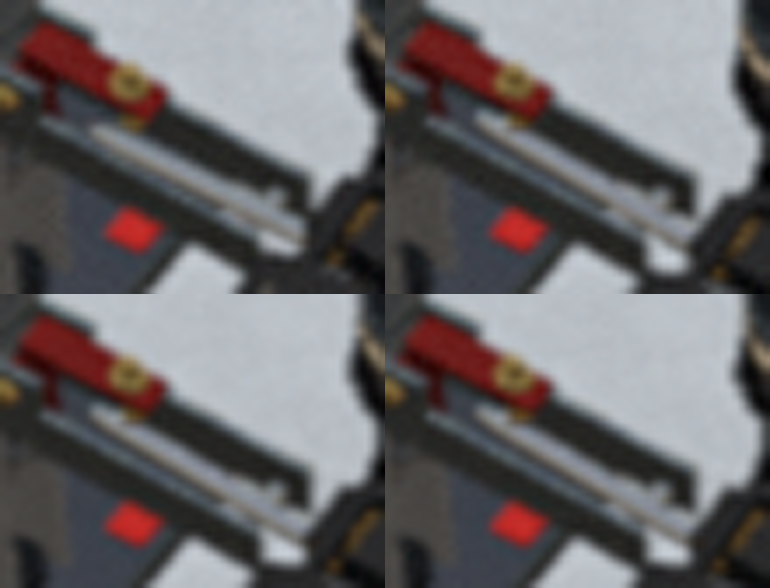

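```bash

python3 -m crank '[[255,0.6,-0.3,0,0],[255,1.0,-0.5,0,0],[255,1.2,-0.5,0,0],[255,1.3,-0.5,0,0]]' 25 >/dev/null; python3 m.py
python3 -m crank '[[255,0.8,-0.3,0,0],[255,1.2,-0.5,0,0],[255,1.4,-0.5,0,0],[255,1.5,-0.5,0,0]]' >/dev/null; python3 m.py
```

```text
t 18.55 z 151.8->151.8 fz 10.2 F.l -2.8 F.d 0.8 M.l -0.39 M.d -0.41 tau~0.24 S~12.8 S(.25)~12.7 op 16.0 x 541.5 y 127.4
t 19.15 z 151.5->151.5 fz 11.2 F.l -2.5 F.d 1.1 M.l -0.45 M.d -0.49 tau~0.25 S~14.2 S(.25)~14.1 op 15.6 x 541.6 y 127.3
```

```bash
cat > lift.py <<'E'
from h import *
import sys
im=np.mean([grab_frame("scene") for _ in range(2)],0)
b=im[:,:,0]-im[:,:,1]  # redness
i6=cv2.imread("pics/scene6.png")[:,:,::-1].astype(float);a=i6[:,:,0]-i6[:,:,1]
def stat(r,x0=254,x1=266):
    w=r[190:212,x0:x1].clip(15); w=w-15; y=np.arange(190,212)[:,None]; x=np.arange(x0,x1)[None]; return (w*y).sum()/w.sum(),(w*x).sum()/w.sum(),w.sum()
print("redness centroid ref",np.round(stat(a),3),"now",np.round(stat(b),3),"maxdiff",np.abs(a-b)[188:206,242:266].max().round(1))
E
python3 lift.py; python3 - <<'E'
import sys;sys.path.insert(0,".")
import cv2,numpy as np
for n in("scene4","scene5","scene8","scene9","scene10"):
    i=cv2.imread(f"pics/{n}.png")[:,:,::-1].astype(float);r=i[:,:,0]-i[:,:,1];w=(r[190:212,254:266]-15).clip(0);y=np.arange(190,212)[:,None];print(n,((w*y).sum()/w.sum()).round(3),w.sum())
E
```

```text
redness centroid ref [ 202.719  257.882 2046.   ] now [ 202.375  257.755 1922.5  ] maxdiff 22.0
scene4 202.71 2039.0
scene5 202.734 2035.0
scene8 202.524 1946.0
scene9 202.432 1905.0
scene10 202.48 1932.0
```

```bash

python3 -m crank '[[255,0.8,-0.3,0,0],[255,1.2,-0.5,0,0],[255,1.4,-0.5,0,0],[255,1.4,-0.5,0,0],[255,1.4,-0.5,0,0],[255,1.4,-0.5,0,0],[255,1.5,-0.5,0,0],[255,1.5,-0.5,0,0],[255,1.6,-0.5,0,0],[255,1.6,-0.5,0,0]]' >/dev/null; python3 m.py; python3 lift.py
```

```text
t 20.45 z 151.2->151.2 fz 12.0 F.l -2.8 F.d 0.7 M.l -0.48 M.d -0.53 tau~0.33 S~13.8 S(.25)~15.2 op 15.8 x 541.7 y 127.3
redness centroid ref [ 202.719  257.882 2046.   ] now [ 202.344  257.713 1879.5  ] maxdiff 28.5
```

```bash

python3 -m crank '[[255,0.8,-0.6,0,0],[255,1.3,-0.8,0,0],[255,1.5,-0.8,0,0],[255,1.6,-0.8,0,0],[255,1.7,-0.8,0,0],[255,1.7,-0.8,0,0],[255,1.7,-0.8,0,0]]' >/dev/null; python3 m.py; python3 lift.py
```

```text
t 21.45 z 150.9->151.0 fz 11.9 F.l -2.8 F.d 1.1 M.l -0.48 M.d -0.47 tau~0.28 S~14.7 S(.25)~15.1 op 15.9 x 541.7 y 127.2
redness centroid ref [ 202.719  257.882 2046.   ] now [ 202.29   257.798 1907.   ] maxdiff 29.5
```

```bash

python3 -m crank '[[255,0.8,-0.6,0,0],[255,1.3,-0.8,0,0],[255,1.5,-0.8,0,0],[255,1.6,-0.8,0,0],[255,1.7,-0.8,0,0],[255,1.8,-0.8,0,0],[255,1.8,-0.8,0,0],[255,1.9,-0.8,0,0],[255,1.9,-0.8,0,0]]' >/dev/null; python3 m.py; python3 lift.py
```

```text
t 22.65 z 150.5->150.5 fz 12.4 F.l -2.6 F.d 1.2 M.l -0.48 M.d -0.45 tau~0.27 S~15.5 S(.25)~15.8 op 15.6 x 541.7 y 127.1
redness centroid ref [ 202.719  257.882 2046.   ] now [ 202.295  257.83  1948.5  ] maxdiff 33.0
```

```bash
python3 -m crank '[[255,-0.5,-0.5,0,0]]' >/dev/null; python3 m.py; python3 - <<'E'
from h import *
s=np.mean([grab_frame("scene") for _ in range(2)],0).astype(np.uint8)[:,:,::-1];t=np.mean([grab_frame("top") for _ in range(2)],0).astype(np.uint8)[:,:,::-1]
cv2.imwrite("pics/scene11.png",s);cv2.imwrite("pics/top11.png",t)
cv2.imwrite("pics/s11c.png",cv2.resize(s[185:225,235:285],None,fx=15,fy=15,interpolation=cv2.INTER_LANCZOS4))
cv2.imwrite("pics/t11c.png",cv2.resize(t[170:215,255:325],None,fx=11,fy=11,interpolation=cv2.INTER_LANCZOS4))
E
```

```text
t 23.05 z 151.7->151.5 fz 5.5 F.l -1.1 F.d 0.6 M.l -0.22 M.d -0.16 tau~0.10 S~8.5 S(.25)~6.0 op 15.9 x 541.5 y 127.2
```

View pics/s11c.png

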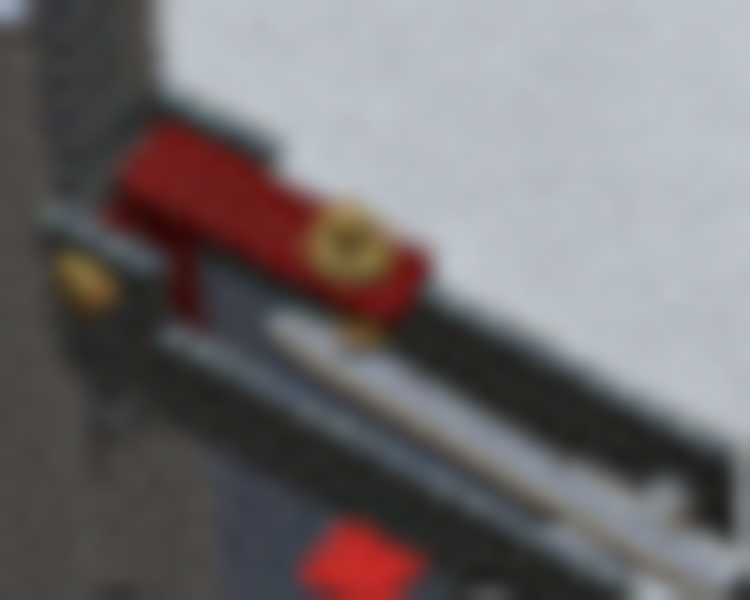

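View pics/t11c.png

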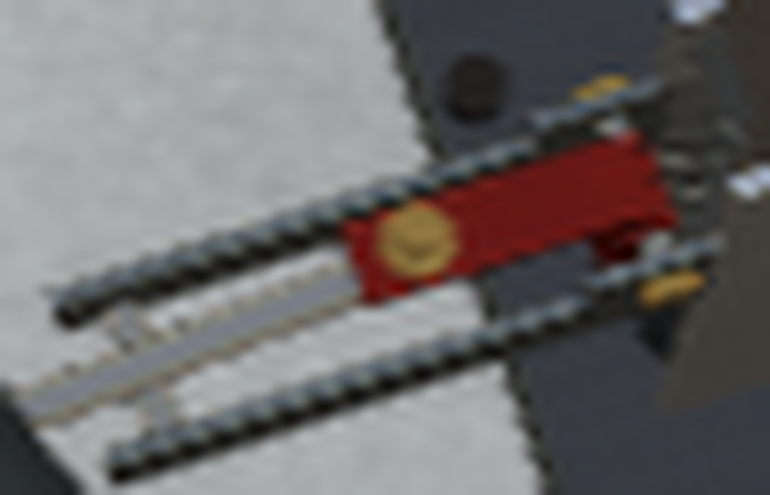

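```bash
python3 lift.py; python3 m.py; python3 - <<'E'
from h import *
T=calibration("top");S=calibration("scene")
for c in(T,S):
    R=cv2.Rodrigues(np.array(c["rvec"],float))[0];print((-R.T@np.array(c["tvec"],float).ravel()).round(0))
E
```

```text
redness centroid ref [ 202.719  257.882 2046.   ] now [ 202.31   257.835 1925.5  ] maxdiff 31.0
t 23.55 z 151.5->151.4 fz 7.0 F.l -1.6 F.d 0.8 M.l -0.25 M.d -0.19 tau~0.09 S~10.7 S(.25)~8.1 op 15.6 x 541.5 y 127.2
[ 362.   11. 1302.]
[ 970.  582. 1100.]
```

```bash

python3 -m crank '[[255,0.8,-0.4,0,0],[255,1.4,-0.6,0,0],[255,1.6,-0.6,0,0],[255,1.7,-0.6,0,0],[255,1.8,-0.6,0,0],[255,1.9,-0.6,0,0],[255,2.0,-0.6,0,0],[255,2.1,-0.6,0,0],[255,2.1,-0.6,0,0],[255,2.1,-0.6,0,0]]' 35 | grep -E "pos|force"; python3 lift.py; python3 m.py
```

```text
tool_pos: [541.7, 127.2, 150.6]
contact_force: [-1.5, -2.5, 10.7]
redness centroid ref [ 202.719  257.882 2046.   ] now [ 202.323  257.843 1954.5  ] maxdiff 34.0
t 24.85 z 150.7->150.6 fz 10.5 F.l -2.4 F.d 0.9 M.l -0.50 M.d -0.38 tau~0.33 S~11.9 S(.25)~13.2 op 15.3 x 541.7 y 127.2
```

```bash

python3 -m crank '[[255,0.8,-0.4,0,0],[255,1.4,-0.6,0,0],[255,1.6,-0.6,0,0],[255,1.8,-0.6,0,0],[255,1.9,-0.6,0,0],[255,2.0,-0.6,0,0],[255,2.0,-0.6,0,0],[255,2.0,-0.6,0,0],[255,2.0,-0.6,0,0],[255,2.0,-0.6,0,0]]' | grep -E "pos|force"; python3 lift.py; python3 m.py
```

```text
tool_pos: [541.8, 127.1, 150.2]
contact_force: [-2.4, -2.3, 13.0]
redness centroid ref [ 202.719  257.882 2046.   ] now [ 202.305  257.824 1935.5  ] maxdiff 39.5
t 26.15 z 150.2->150.2 fz 12.9 F.l -2.9 F.d 1.0 M.l -0.52 M.d -0.55 tau~0.34 S~15.1 S(.25)~16.6 op 15.4 x 541.9 y 127.1
```

```bash
python3 - <<'E'
from h import *
s=np.mean([grab_frame("scene") for _ in range(2)],0).astype(np.uint8)[:,:,::-1];cv2.imwrite("pics/scene12.png",s)
a=cv2.imread("pics/scene6.png")
z=lambda i:cv2.resize(i[185:215,238:278],None,fx=10,fy=10,interpolation=cv2.INTER_LANCZOS4)
d=(128+2*(s.astype(int)-a)).clip(0,255).astype(np.uint8)
cv2.imwrite("pics/d12.png",np.vstack([np.hstack([z(a),z(s)]),np.hstack([z(d),z(cv2.imread("pics/scene4.png"))])]))
E
python3 m.py
```

```text
t 26.45 z 150.2->150.2 fz 13.1 F.l -2.9 F.d 1.1 M.l -0.52 M.d -0.54 tau~0.32 S~15.7 S(.25)~16.9 op 15.4 x 541.9 y 127.1
```

View pics/d12.png

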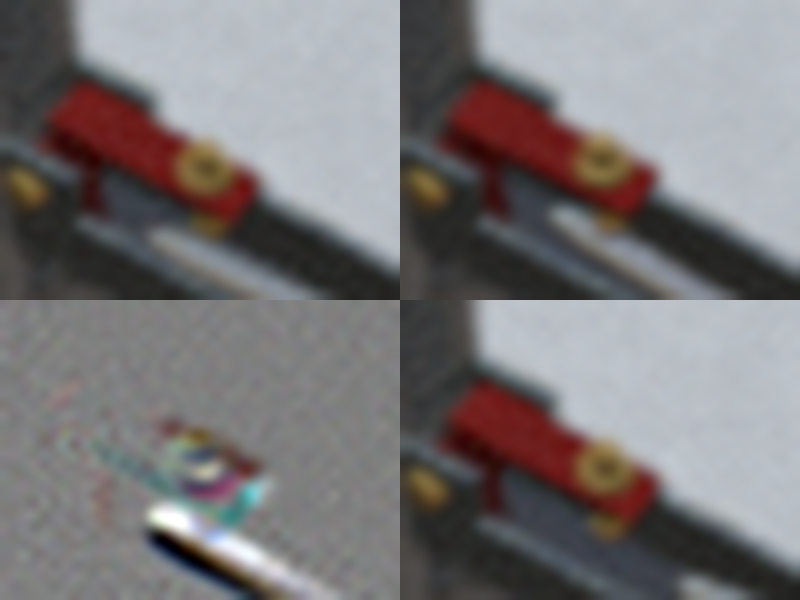

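```bash

python3 -m crank '[[255,1.0,-0.5,0,0],[255,1.6,-0.8,0,0],[255,1.8,-0.8,0,0],[255,2.0,-0.8,0,0],[255,2.1,-0.8,0,0],[255,2.2,-0.8,0,0],[255,2.3,-0.8,0,0],[255,2.4,-0.8,0,0],[255,2.5,-0.8,0,0],[255,2.6,-0.8,0,0]]' | grep -E "pos|force";  python3 m.py
```

```text
tool_pos: [541.8, 127.0, 149.1]
contact_force: [-3.3, -1.9, 13.1]
t 27.65 z 149.1->149.1 fz 13.4 F.l -2.9 F.d 0.7 M.l -0.58 M.d -0.55 tau~0.44 S~14.1 S(.25)~17.2 op 15.8 x 541.8 y 127.0
```

```bash

python3 -m crank '[[255,1.0,-0.5,0,0],[255,1.6,-0.6,0,0],[255,1.8,-0.6,0,0],[255,2.0,-0.6,0,0],[255,2.1,-0.6,0,0],[255,2.2,-0.6,0,0],[255,2.3,-0.6,0,0],[255,2.4,-0.6,0,0],[255,2.5,-0.6,0,0],[255,2.6,-0.6,0,0],[255,2.7,-0.6,0,0]]' | grep -E "pos|force";  python3 m.py
python3 - <<'E'
from h import *
s=np.mean([grab_frame("scene") for _ in range(2)],0).astype(np.uint8)[:,:,::-1];cv2.imwrite("pics/scene13.png",s)
a=cv2.imread("pics/scene6.png")
z=lambda i:cv2.resize(i[150:215,218:278],None,fx=6.5,fy=6.5,interpolation=cv2.INTER_LANCZOS4)
cv2.imwrite("pics/d13.png",np.hstack([z(a),z(s)]))
E
```

```text
tool_pos: [542.0, 126.8, 148.1]
contact_force: [-2.9, -0.9, 14.6]
t 28.95 z 148.1->148.1 fz 14.0 F.l -3.2 F.d 0.9 M.l -0.63 M.d -0.65 tau~0.47 S~14.5 S(.25)~18.1 op 15.5 x 542.0 y 126.9
```

View pics/d13.png

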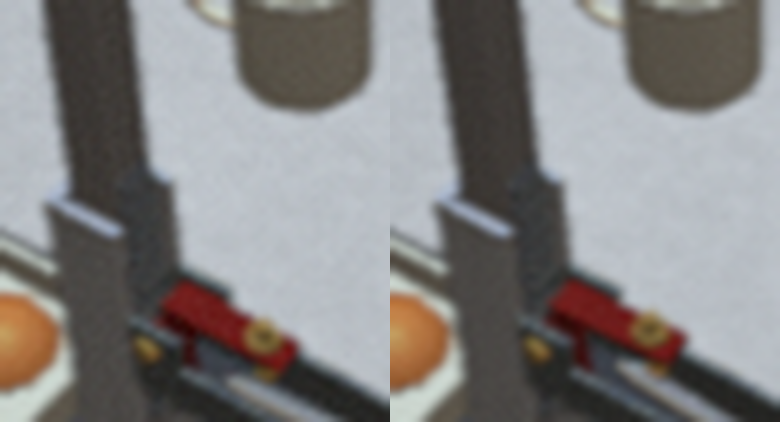

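```bash

python3 -m crank '[[255,1.0,-0.5,0,0],[255,1.6,-0.6,0,0],[255,1.9,-0.6,0,0],[255,2.0,-0.6,0,0],[255,2.1,-0.6,0,0],[255,2.2,-0.6,0,0],[255,2.3,-0.6,0,0],[255,2.4,-0.6,0,0],[255,2.5,-0.6,0,0],[255,2.6,-0.6,0,0],[255,2.7,-0.6,0,0]]' | grep -E "time|pos|force"
python3 -m crank '[[255,1.0,-0.5,0,0],[255,1.6,-0.6,0,0],[255,1.9,-0.6,0,0],[255,2.0,-0.6,0,0],[255,2.1,-0.6,0,0],[255,2.2,-0.6,0,0],[255,2.3,-0.6,0,0],[255,2.4,-0.6,0,0],[255,2.5,-0.6,0,0]]' | grep -E "time|pos|force"
python3 - <<'E'
from h import *
s=grab_frame("scene")[:,:,::-1];cv2.imwrite("pics/scene14.png",s)
a=cv2.imread("pics/scene6.png")
z=lambda i:cv2.resize(i[90:215,160:278],None,fx=3.3,fy=3.3,interpolation=cv2.INTER_LANCZOS4)
cv2.imwrite("pics/d14.png",np.hstack([z(a),z(s)]))
E
```

```text
time: 30.15
tool_pos: [542.2, 126.8, 147.2]
contact_force: [-3.5, -1.7, 15.9]
time: 31.05
tool_pos: [542.3, 126.6, 146.3]
contact_force: [-3.8, -2.8, 13.5]
```

View pics/d14.png

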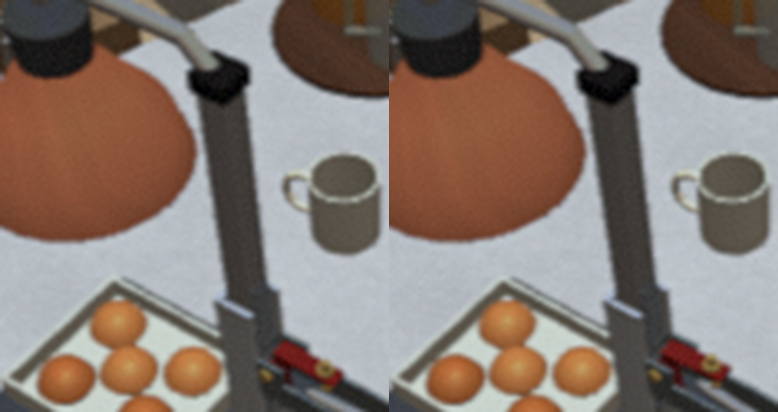

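```bash
cat > post.py <<'E'
from h import *
s=grab_frame("scene")[:,:,::-1]
a=cv2.imread("pics/scene6.png")
g=lambda i:cv2.cvtColor(i,cv2.COLOR_BGR2GRAY)
t=g(a)[105:121,215:240];r=cv2.matchTemplate(g(s)[95:185,205:250],t,cv2.TM_CCOEFF_NORMED);_,m,_,l=cv2.minMaxLoc(r)
st=sense();print("cap shift",l[0]-10,l[1]-10,"score",round(m,3),"z",round(st["tool_pos"][2],1),"F",np.round(st["contact_force"],1),"t",round(st["time"],2))
E
python3 -m crank '[[255,1.0,-0.5,0,0],[255,1.6,-0.6,0,0],[255,1.9,-0.6,0,0],[255,2.0,-0.6,0,0],[255,2.1,-0.6,0,0],[255,2.2,-0.6,0,0],[255,2.3,-0.6,0,0],[255,2.3,-0.6,0,0]]' | grep -E "time|pos|force"; python3 post.py
```

```text
time: 31.9
tool_pos: [542.4, 126.6, 145.8]
contact_force: [-3.7, -1.1, 15.0]
cap shift 0 0 score 0.999 z 145.8 F [-3.2 -1.7 14.9] t 31.95
```

```bash

python3 -m crank '[[255,1.0,-0.5,0,0],[255,1.6,-0.6,0,0],[255,1.9,-0.6,0,0],[255,2.0,-0.6,0,0],[255,2.1,-0.6,0,0],[255,2.2,-0.6,0,0],[255,2.3,-0.6,0,0],[255,2.3,-0.6,0,0]]' | grep -E "time|pos|force"; python3 post.py
```

```text
time: 32.75
tool_pos: [542.5, 126.5, 145.0]
contact_force: [-3.7, -1.1, 13.6]
cap shift 0 0 score 0.998 z 145.0 F [-3.1 -1.4 12.4] t 32.8
```

```bash

python3 -m crank '[[255,1.0,-0.5,0,0],[255,1.5,-0.5,0,0],[255,1.8,-0.5,0,0],[255,1.9,-0.5,0,0],[255,2.0,-0.5,0,0],[255,2.0,-0.5,0,0]]' | grep -E "time|pos|force"; python3 post.py
python3 - <<'E'
from h import *
s=np.mean([grab_frame("scene") for _ in range(2)],0).astype(np.uint8)[:,:,::-1];cv2.imwrite("pics/scene15.png",s)
a=cv2.imread("pics/scene6.png")
z=lambda i:cv2.resize(i[185:215,238:278],None,fx=10,fy=10,interpolation=cv2.INTER_LANCZOS4)
cv2.imwrite("pics/d15.png",np.hstack([z(a),z(s)]))
E
```

```text
time: 33.4
tool_pos: [542.6, 126.4, 144.7]
contact_force: [-4.4, -1.9, 14.5]
cap shift 0 0 score 0.998 z 144.7 F [-3.7 -1.5 13.7] t 33.45
```

View pics/d15.png

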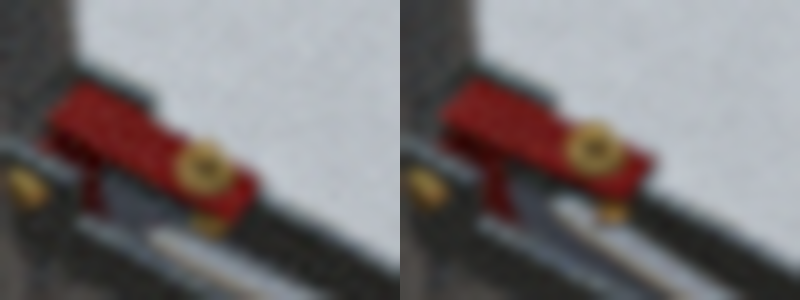

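```bash
python3 - <<'E'
from h import *
b=np.array([569,47.3,0]);d=np.array([.329,-.944,0])
for zp in (185,195,205):
  for L in (5,6,7,8,9):
    th=L/50; r=np.array([-50,226-zp]); q=np.array([r[0]*np.cos(th)+r[1]*np.sin(th), -r[0]*np.sin(th)+r[1]*np.cos(th)])
    p=[b+d*60+[0,0,226],b+d*(110+q[0])+[0,0,zp+q[1]]]; u=proj("scene",p); print(zp,L,(u[1]-u[0]).round(2))
E
```

```text
185 5 [-1.36 -1.74]
185 6 [-1.65 -2.08]
185 7 [-1.94 -2.42]
185 8 [-2.24 -2.76]
185 9 [-2.54 -3.1 ]
195 5 [-1.07 -1.6 ]
195 6 [-1.3  -1.91]
195 7 [-1.53 -2.23]
195 8 [-1.77 -2.55]
195 9 [-2.02 -2.87]
205 5 [-0.77 -1.46]
205 6 [-0.94 -1.75]
205 7 [-1.12 -2.04]
205 8 [-1.3  -2.34]
205 9 [-1.49 -2.64]
```

```bash

python3 -m crank '[[255,1.0,-0.5,0,0],[255,1.6,-0.6,0,0],[255,1.9,-0.6,0,0],[255,2.0,-0.6,0,0],[255,2.1,-0.6,0,0],[255,2.2,-0.6,0,0],[255,2.3,-0.6,0,0]]' | grep -E "time|pos|force"; python3 post.py
python3 -m crank '[[255,1.0,-0.5,0,0],[255,1.6,-0.6,0,0],[255,1.9,-0.6,0,0],[255,2.0,-0.6,0,0],[255,2.1,-0.6,0,0],[255,2.2,-0.6,0,0],[255,2.3,-0.6,0,0]]' | grep -E "time|pos|force"; python3 post.py
```

```text
time: 34.25
tool_pos: [542.7, 126.4, 144.3]
contact_force: [-3.4, -2.1, 15.7]
cap shift 0 0 score 0.998 z 144.3 F [-3.5 -1.3 16.2] t 34.3
time: 35.0
tool_pos: [542.3, 126.1, 142.8]
contact_force: [-2.3, -1.2, 8.4]
cap shift 0 2 score 0.993 z 142.7 F [-3.  -1.1  8.4] t 35.05
```

```bash

python3 -m crank '[[255,1.3,-0.2,0,0],[255,1.4,-0.2,0,0],[255,1.4,-0.2,0,0],[255,1.4,-0.2,0,0],[255,1.4,-0.2,0,0],[255,1.4,-0.2,0,0]]' | grep -E "time|pos|force"; python3 post.py
```

```text
time: 35.65
tool_pos: [542.3, 125.9, 142.0]
contact_force: [-2.7, -1.5, 9.1]
cap shift 1 10 score 0.989 z 142.0 F [-1.9 -1.3  9.7] t 35.7
```

```bash

python3 -m crank '[[255,0.9,-0.1,0,0],[255,0.9,-0.1,0,0],[255,0.9,-0.1,0,0],[255,0.9,-0.1,0,0],[255,0.9,-0.1,0,0],[255,0.9,-0.1,0,0],[255,0.9,-0.1,0,0],[255,0.9,-0.1,0,0],[255,0.9,-0.1,0,0],[255,0.9,-0.1,0,0],[255,0.9,-0.1,0,0],[255,0.9,-0.1,0,0]]' | grep -E "time|pos|force"; python3 post.py
```

```text
time: 36.9
tool_pos: [542.3, 125.8, 141.8]
contact_force: [-2.9, -1.6, 9.3]
cap shift 3 24 score 0.963 z 141.8 F [-1.8 -0.8  9.6] t 36.95
```

```bash

python3 -m crank '[[255,0.9,-0.1,0,0],[255,0.9,-0.1,0,0],[255,0.9,-0.1,0,0],[255,0.9,-0.1,0,0],[255,0.9,-0.1,0,0],[255,0.9,-0.1,0,0],[255,0.9,-0.1,0,0],[255,0.9,-0.1,0,0],[255,0.9,-0.1,0,0],[255,0.9,-0.1,0,0]]' | grep -E "time|pos|force"; python3 post.py
python3 -m crank '[[255,0.8,-0.1,0,0],[255,0.8,-0.1,0,0],[255,0.8,-0.1,0,0],[255,0.8,-0.1,0,0],[255,0.8,-0.1,0,0],[255,0.8,-0.1,0,0]]' | grep -E "time|pos|force"; python3 post.py
```

```text
time: 37.95
tool_pos: [542.3, 125.8, 141.7]
contact_force: [-2.4, -1.1, 10.2]
cap shift 4 28 score 0.96 z 141.7 F [-1.7 -0.9  9.8] t 38.0
time: 38.6
tool_pos: [542.3, 125.8, 141.7]
contact_force: [-3.5, -1.0, 8.4]
cap shift 4 28 score 0.96 z 141.7 F [-2.2 -0.9  9.6] t 38.65
```

```bash
python3 - <<'E'
from h import *
s=np.ascontiguousarray(grab_frame("scene")[:,:,::-1]);cv2.imwrite("pics/scene16.png",s)
q=(614.0,-83.0,np.radians(-71.3))
b=np.array([569,47.3]);d=np.array([np.cos(q[2]),np.sin(q[2])]);o=b+138*d
v=s.copy()
for h,c in((0,(0,255,0)),(15,(255,0,0))):
    a=np.linspace(0,2*np.pi,90);P=W((o[0],o[1],q[2]),np.c_[170+98*np.cos(a),98*np.sin(a),0*a+245+h])
    V=np.float32(proj("scene",P)*4)
    if h==0: v=cv2.resize(v[60:240,120:300],None,fx=4,fy=4,interpolation=cv2.INTER_CUBIC); v0=v.copy()
    for p in V-[480,240]: cv2.circle(v,tuple(int(i) for i in p),1,c,-1)
cv2.imwrite("pics/rim.png",cv2.resize(v,(600,600)))
E
```

```text
(no output)
```

View pics/rim.png

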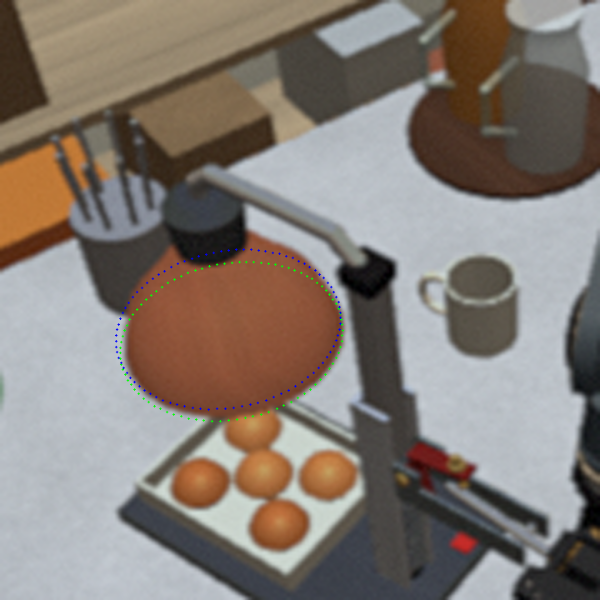

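```bash
python3 - <<'E'
from h import *
t=grab_frame("top")[:,:,::-1];cv2.imwrite("pics/top16.png",t)
b=np.array([569,47.3]);y=np.radians(-71.3);d=np.array([np.cos(y),np.sin(y)]);o=b+138*d
for z in range(300,480,20): print(z,proj("scene",[[*o,z]]).round(1),proj("top",[[*o,z]]).round(1))
a=cv2.imread("pics/scene6.png");s=cv2.imread("pics/scene16.png");ta=cv2.imread("pics/top6.png")
f=lambda i,x,y,w,h:cv2.resize(i[y:y+h,x:x+w],(390,300),interpolation=cv2.INTER_CUBIC)
cv2.imwrite("pics/cap.png",np.vstack([np.hstack([f(a,205,95,52,40),f(s,205,120,52,40)]),np.hstack([f(ta,310,125,52,40),f(t,310,125,52,40)])]))
E
```

```text
300 [[233.6 171.6]] [[328.  171.9]]
320 [[232.9 166.5]] [[328.8 169.6]]
340 [[232.2 161.3]] [[329.7 167.1]]
360 [[231.4 155.8]] [[330.6 164.6]]
380 [[230.7 150.2]] [[331.6 161.9]]
400 [[229.9 144.4]] [[332.6 159.2]]
420 [[229.1 138.5]] [[333.6 156.3]]
440 [[228.2 132.3]] [[334.7 153.3]]
460 [[227.4 126. ]] [[335.9 150.1]]
```

View pics/cap.png

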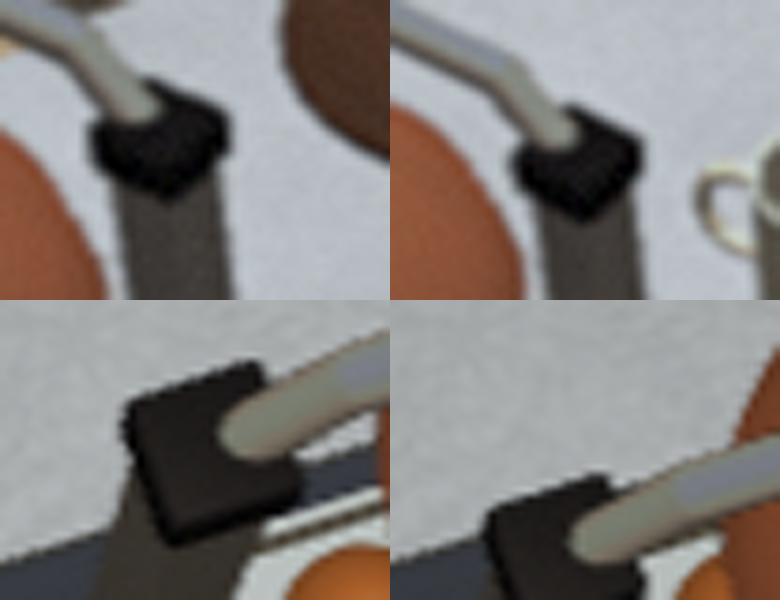

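```bash

python3 -m crank '[[255,-1.5,0,0,0],[255,-3,0,0,0],[255,-4.5,0,0,0],[255,-6,0,0,0],[255,-7.5,0,0,0],[255,-9,0,0,0],[255,-10.5,0,0,0],[255,-12,0,0,0],[255,-13,0,0,0],[255,-13.5,0,0,0],[255,-13.5,0,0,0]]' | grep -E "time|pos|force"; python3 post.py
python3 - <<'E'
from h import *
s=grab_frame("scene")[:,:,::-1]
cv2.imwrite("pics/s17.png",cv2.resize(s[150:270,220:360],None,fx=5.5,fy=5,interpolation=cv2.INTER_CUBIC))
E
```

```text
time: 39.85
tool_pos: [542.0, 125.4, 155.1]
contact_force: [0.5, 2.7, -3.7]
cap shift 4 28 score 0.961 z 155.1 F [-0.1  1.2 -4.1] t 39.9
```

View pics/s17.png

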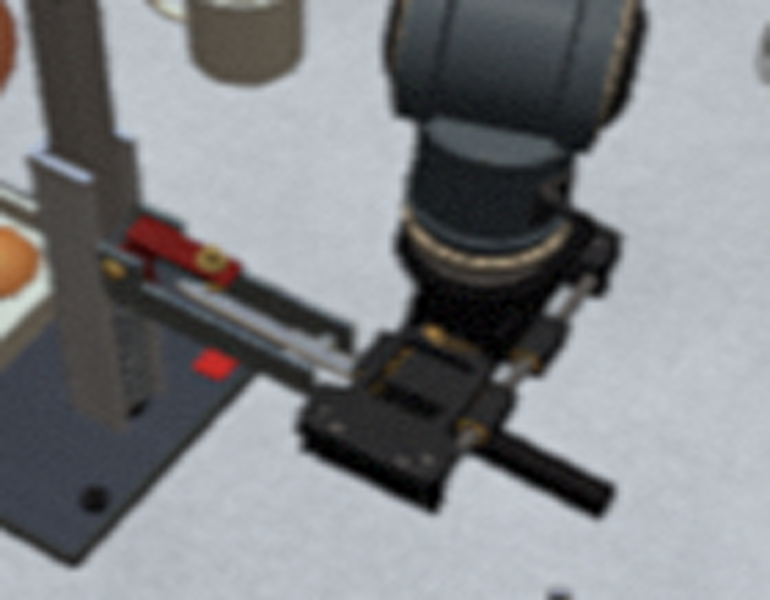

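```bash

python3 -m crank '[[255,-1,0,0,0],[255,-2,0,0,0],[255,-3,0,0,0],[255,-4,0,0,0],[255,-5,0,0,0],[255,-6,0,0,0],[255,-7,0,0,0],[255,-8,0,0,0],[255,-9,0,0,0],[255,-10,0,0,0],[255,-11,0,0,0],[255,-11,0,0,0]]' 25 | grep -E "time|pos|force"; python3 post.py
python3 -m crank '[[255,1.5,0,-2,0],[255,2,0,-8,0],[255,2,0,-15,0],[255,2,0,-25,0],[255,2,0,-35,0],[255,2,0,-47,0],[255,2,0,-60,0],[255,2,0,-75,0],[255,2,0,-90,0],[255,2,0,-105,0],[255,2,0,-115,0],[255,2,0,-115,0]]' | grep -E "time|pos|force"; python3 post.py
python3 - <<'E'
from h import *
for n in("scene","top"):
    s=grab_frame(n)[:,:,::-1];cv2.imwrite(f"pics/{n}18.png",s)
s=cv2.imread("pics/scene18.png")
cv2.imwrite("pics/s18.png",cv2.resize(s[150:270,220:360],None,fx=5.5,fy=5,interpolation=cv2.INTER_CUBIC))
go([])
E
```

```text
time: 41.15
tool_pos: [541.7, 125.6, 166.2]
contact_force: [0.6, -1.6, -2.4]
cap shift 4 28 score 0.96 z 166.1 F [ 1.8 -1.2 -2.2] t 41.2
time: 42.4
tool_pos: [500.7, 235.4, 160.2]
contact_force: [0.3, 0.5, -1.5]
cap shift 4 28 score 0.96 z 160.1 F [ 0.2  0.1 -1.4] t 42.45
t 42.55 pos [502.  232.6 160. ] jaw 20.4 F [ 0.83 -0.64 -2.47] M [ 0.04 -0.05 -0.08] op 15.8 q [ 0.04  0.42 -0.73  1.88  0.39  0.96 -0.52]
```

View pics/s18.png

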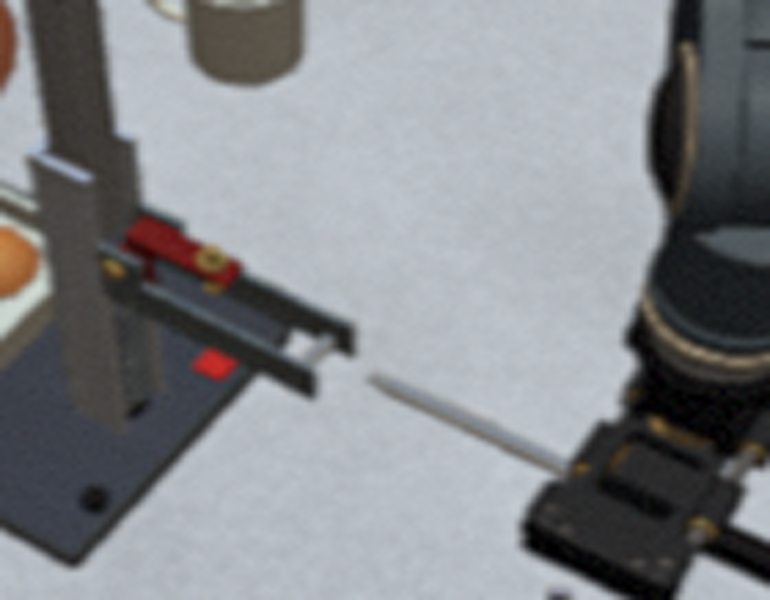

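View pics/top18.png

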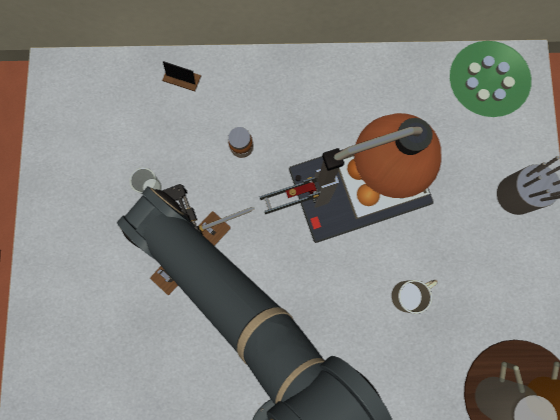

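```bash
python3 - <<'E'
from h import *
s=cv2.imread("pics/scene18.png");t=cv2.imread("pics/top18.png")
cv2.imwrite("pics/tips.png",np.hstack([cv2.resize(s[205:255,275:335],(420,350),interpolation=cv2.INTER_CUBIC),cv2.resize(t[195:245,200:260],(420,350),interpolation=cv2.INTER_CUBIC)]))
p=np.array([502,232.6,160.0]);y=np.radians(20.4-90);d=np.array([np.cos(y),np.sin(y),0])
g=p+[0,0,19.1]
for L in (135,160,165):
  for dz in (0,5,10,15): print(L,dz,proj("scene",[g+d*L+[0,0,dz]]).round(1),proj("top",[g+d*L+[0,0,dz]]).round(1))
E
```

```text
135 0 [[295.  230.4]] [[243.4 211.9]]
135 5 [[295.1 229.4]] [[243.2 211.5]]
135 10 [[295.1 228.4]] [[243.  211.2]]
135 15 [[295.2 227.3]] [[242.8 210.8]]
160 0 [[287.3 226.6]] [[253.3 208.1]]
160 5 [[287.3 225.5]] [[253.2 207.8]]
160 10 [[287.3 224.5]] [[253.  207.4]]
160 15 [[287.3 223.4]] [[252.9 207. ]]
165 0 [[285.7 225.8]] [[255.3 207.4]]
165 5 [[285.8 224.8]] [[255.2 207. ]]
165 10 [[285.8 223.7]] [[255.1 206.7]]
165 15 [[285.8 222.7]] [[254.9 206.3]]
```

View pics/tips.png

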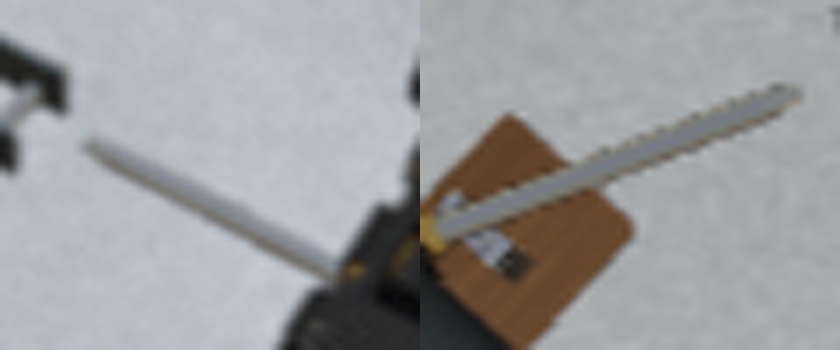

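```bash
python3 -c "
from h import *
go([(463.8,268,105,47.4)])"
```

```text
t 42.55 pos [502.  232.6 160. ] jaw 20.4 F [ 0.83 -0.64 -2.47] M [ 0.04 -0.05 -0.08] op 15.8 q [ 0.04  0.42 -0.73  1.88  0.39  0.96 -0.52]
(463.8, 268, 105, 47.4) [ 52.6 -25.1 -48.4] turn -0.471
```

```bash
python3 -m crank '[[255,10,-8,-15,-0.13],[255,20,-15,-30,-0.27],[255,35,-22,-42,-0.4],[255,50,-25,-48.4,-0.47],[255,52.6,-25,-48.4,-0.471],[255,52.6,-25,-48.4,-0.471],[255,52.6,-25,-48.4,-0.471]]' | grep -E "time|pos"
python3 - <<'E'
from h import *
go([(463.8,268,105,47.4)])
for n in("scene","top"):
    s=grab_frame(n)[:,:,::-1];cv2.imwrite(f"pics/{n}19.png",s)
s=cv2.imread("pics/scene19.png");t=cv2.imread("pics/top19.png")
cv2.imwrite("pics/p19.png",np.hstack([cv2.resize(s[240:310,290:395],(480,320),interpolation=cv2.INTER_CUBIC),cv2.resize(t[190:260,165:240],(320,320),interpolation=cv2.INTER_CUBIC)]))
E
```

```text
time: 43.25
tool_pos: [465.1, 267.5, 105.6]
t 43.25 pos [465.1 267.5 105.6] jaw 47.21 F [-0.1  -0.27 -1.29] M [ 0.08 -0.1  -0.05] op 15.9 q [-0.    0.5  -0.81  1.96  0.53  0.88 -0.27]
(463.8, 268, 105, 47.4) [ 0.5 -0.5 -1.3] turn -0.003
```

View pics/p19.png

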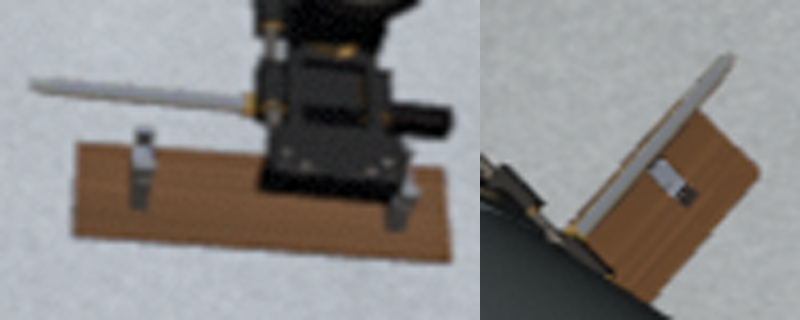

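```bash
python3 - <<'E'
from h import *
g=np.array([464.8,267.6,105.2+19.1])
for y in(-44,-42.8,-41.5):
    d=np.array([np.cos(np.radians(y)),np.sin(np.radians(y)),0])
    print(y,proj("top",[g+d*161+[0,0,3],g+d*30]).round(1),proj("scene",[g+d*161,g+d*161+[0,0,5]]).round(1))
E
python3 -m crank '[[255,10,-0.5,-1.3,0],[255,25,-0.5,-1.3,0],[255,38,-0.5,-1.3,0],[255,44,-0.5,-1.3,0],[255,44,-0.5,-1.3,0]]' | grep -E "time|pos|force"
python3 - <<'E'
from h import *
t=grab_frame("top")[:,:,::-1];s=grab_frame("scene")[:,:,::-1]
cv2.imwrite("pics/p20.png",np.hstack([cv2.resize(s[240:310,290:395],(480,320),interpolation=cv2.INTER_CUBIC),cv2.resize(t[190:260,165:235],(320,320),interpolation=cv2.INTER_CUBIC)]))
E
```

```text
-44 [[225.1 202.9]
 [187.7 241.3]] [[297.  258.9]
 [297.  258. ]]
-42.8 [[224.1 202. ]
 [187.5 241.2]] [[296.9 259.9]
 [296.9 259. ]]
-41.5 [[223.  201. ]
 [187.3 241. ]] [[296.8 261.1]
 [296.9 260.1]]
time: 43.85
tool_pos: [464.6, 266.7, 60.2]
contact_force: [0.5, 0.1, -1.5]
```

View pics/p20.png

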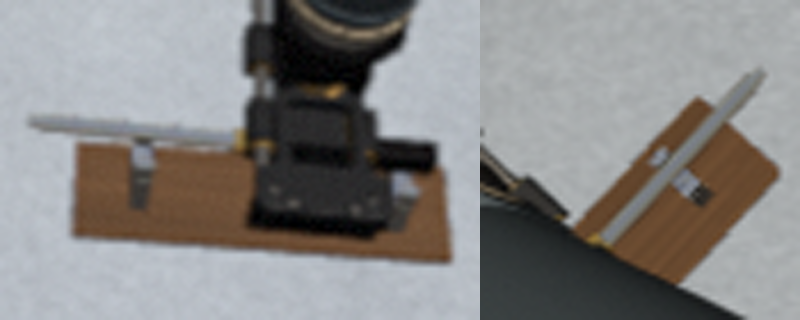

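```bash
python3 -c "
from h import *
go([(463.8,268,38,47.2)])"
python3 -m crank '[[255,6,0.3,-1.4,0],[255,12,0.3,-1.4,0],[255,18,0.3,-1.4,0],[255,20,0.3,-1.4,0],[255,20,0.3,-1.4,0]]' | grep -E "time|pos|force"
python3 -m crank '[[255,1,0,0,0],[255,2,0,0,0],[255,2,0,0,0]]' | grep -E "time|pos|force"
```

```text
t 43.95 pos [465.4 267.5  61.6] jaw 47.28 F [ 0.4   0.73 -1.46] M [ 0.11  0.01 -0.06] op 15.5 q [-0.04  0.56 -0.76  1.99  0.6   0.8  -0.33]
(463.8, 268, 38, 47.2) [23.5 -1.  -2.5] turn 0.001
time: 44.45
tool_pos: [465.2, 268.1, 41.0]
contact_force: [0.4, 0.3, -1.3]
time: 44.75
tool_pos: [465.4, 268.1, 39.2]
contact_force: [0.5, 0.5, -1.9]
```

```bash

python3 -m crank '[[255,1,0,-1.5,0],[255,2,0,-1.5,0],[255,2,0,-1.5,0]]' | grep -E "time|pos|force"
python3 -m crank '[[255,1,0,0,0],[255,1.5,0,0,0],[255,1.5,0,0,0]]' | grep -E "time|pos|force"
python3 -m crank '[[255,1,0,0,0],[255,1.5,0,0,0],[255,1.5,0,0,0]]' | grep -E "time|pos|force"
```

```text
time: 45.05
tool_pos: [464.8, 269.1, 37.3]
contact_force: [1.4, -0.8, 2.1]
time: 45.35
tool_pos: [464.9, 269.0, 35.8]
contact_force: [0.3, -1.6, 1.0]
time: 45.65
tool_pos: [465.0, 269.0, 35.5]
contact_force: [-2.2, -3.9, 11.6]
```

```bash

python3 -m crank '[[255,-0.3,0,0,0],[150,-0.3,0,0,0],[100,-0.3,0,0,0],[0,-0.3,0,0,0],[0,-0.3,0,0,0],[0,-0.3,0,0,0],[0,-0.3,0,0,0],[0,-0.3,0,0,0],[0,-0.3,0,0,0],[0,-0.3,0,0,0]]' 10
python3 - <<'E'
from h import *
t=grab_frame("top")[:,:,::-1];s=grab_frame("scene")[:,:,::-1]
cv2.imwrite("pics/p21.png",np.hstack([cv2.resize(s[240:310,290:395],(480,320),interpolation=cv2.INTER_CUBIC),cv2.resize(t[190:260,165:235],(320,320),interpolation=cv2.INTER_CUBIC)]))
go([])
E
```

```text
time: 46.65
tool_pos: [465.0, 269.0, 35.8]
orientation: [[0.043, 0.679, 0.733], [-0.024, 0.734, -0.678], [-0.999, 0.012, 0.048]]
contact_force: [0.2, 0.0, -0.2]
opening: 79.7
t 46.75 pos [465.  269.   35.8] jaw 47.26 F [-0.72  0.05 -0.04] M [ 0.1  -0.04  0.  ] op 84.4 q [-0.08  0.59 -0.72  2.01  0.64  0.76 -0.37]
```

View pics/p21.png

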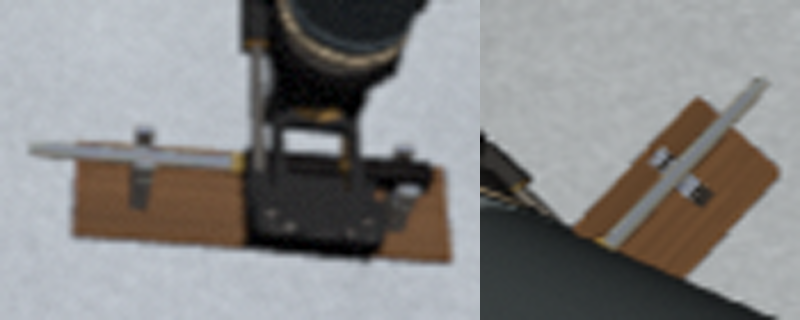

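```bash

python3 -m crank '[[0,-10,0,0,0],[0,-30,0,0,0],[0,-60,0,0,0],[0,-100,0,0,0],[0,-150,0,0,0],[0,-180,0,0,0],[0,-180,0,0,0],[0,-180,0,0,0]]'
python3 - <<'E'
from h import *
go([])
c=calibration("wrist");w=grab_frame("wrist")[:,:,::-1];t=grab_frame("top")[:,:,::-1];s=grab_frame("scene")[:,:,::-1]
cv2.imwrite("pics/w22.png",w);cv2.imwrite("pics/top22.png",t);cv2.imwrite("pics/scene22.png",s)
q=(470,262.2,-.741)
print(proj("w",W(q,[[-10,0,55],[20,0,55],[-100,0,66]]),c).round(0))
print("tip pred",proj("scene",W(q,[[155,0,55]])).round(1),proj("top",W(q,[[155,0,55]])).round(1))
a=cv2.imread("pics/scene0.png");b=cv2.imread("pics/top0.png")
z=lambda i,x,y,w_,h,f:cv2.resize(i[y:y+h,x:x+w_],None,fx=f,fy=f,interpolation=cv2.INTER_CUBIC)
cv2.imwrite("pics/p22.png",np.hstack([np.vstack([z(a,290,255,110,50,4),z(s,290,255,110,50,4)]),np.vstack([z(b,165,200,75,50,4),z(t,165,200,75,50,4)])]))
E
python3 post.py
```

```text
time: 47.55
tool_pos: [457.4, 273.2, 216.5]
orientation: [[0.044, 0.679, 0.733], [-0.024, 0.734, -0.678], [-0.999, 0.013, 0.049]]
contact_force: [0.2, -0.2, -0.2]
opening: 86.9
t 47.55 pos [457.4 273.2 216.5] jaw 47.25 F [ 0.2  -0.18 -0.21] M [-0.02 -0.05  0.04] op 86.9 q [ 0.08  0.36 -0.9   1.86  0.38  1.07 -0.15]
[[275. 187.]
 [276. 215.]
 [275.  93.]]
tip pred [[295.6 272.1]] [[227.7 206.5]]
cap shift 4 28 score 0.96 z 214.2 F [ 0.  -1.  -0.1] t 47.75
```

View pics/p22.png

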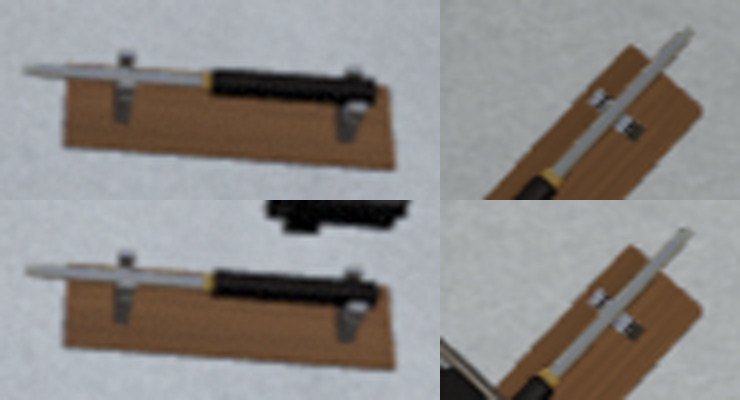

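View pics/w22.png

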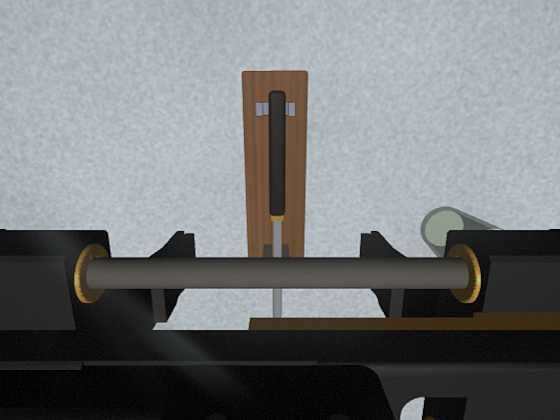

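View pics/scene22.png

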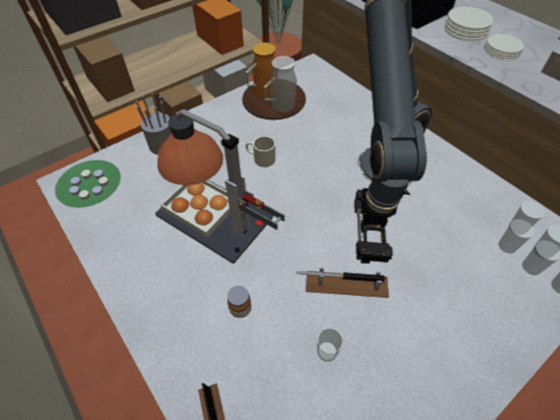

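```bash
python3 - <<'E'
from h import *
T=calibration("top")
b=np.array([569,47.3]);
for n in("top0","top22"):
    i=cv2.imread(f"pics/{n}.png");h=cv2.cvtColor(i,cv2.COLOR_BGR2HSV)
    m=((h[...,0]<14)&(h[...,1]>110)&(h[...,2]>50)).astype(np.uint8);m[:90]=0;m[240:]=0;m[:,:340]=0;m[:,480:]=0
    m=cv2.morphologyEx(m,cv2.MORPH_OPEN,np.ones((5,5),np.uint8))
    cs=max(cv2.findContours(m,cv2.RETR_EXTERNAL,cv2.CHAIN_APPROX_NONE)[0],key=cv2.contourArea)[:,0].astype(float)
    cv2.imwrite(f"pics/m_{n}.png",m*255)
    def fit(yaw,oo):
        d=np.array([np.cos(yaw),np.sin(yaw)]);o=oo+138*d;a=np.linspace(0,2*np.pi,180)
        def model(v):
            P=np.c_[o[0]+170*d[0]+98*np.cos(a),o[1]+170*d[1]+98*np.sin(a),0*a+245+v[0]]
            return proj("",P,T)+v[1:3]
        def f(v):
            M=model(v);return np.array([np.min(np.hypot(*(M-c).T)) for c in cs])
        r=least_squares(f,[20,0,0],loss="cauchy",f_scale=.7); 
        r1=least_squares(lambda v:f([v[0],0,0]),[20],loss="cauchy",f_scale=.7)
        return r.x.round(1),round(r.cost,1),r1.x.round(1),round(r1.cost,1)
    for y in(-70.7,-71.5,-72.3): print(n,y,fit(np.radians(y),b))
E
```

```text
top0 -70.7 (array([61.2,  3.7, -0.1]), np.float64(239.8), array([79.1]), np.float64(280.5))
top0 -71.5 (array([59.5,  3.2, -2.2]), np.float64(239.9), array([82.2]), np.float64(243.8))
top0 -72.3 (array([58.6,  2.5, -4.2]), np.float64(240.0), array([84.6]), np.float64(266.4))
top22 -70.7 (array([-14.9,   1.6,   0.7]), np.float64(180.7), array([-11.3]), np.float64(204.6))
top22 -71.5 (array([-5.4, -0.4, -0.2]), np.float64(181.8), array([-6.4]), np.float64(183.8))
top22 -72.3 (array([-18.1,   0.6,  -3.1]), np.float64(180.7), array([-3.5]), np.float64(217.1))
```

```bash
python3 - <<'E'
from h import *
a=cv2.imread("pics/scene0.png",0);b=cv2.imread("pics/scene22.png",0)
for n,(x,y,w,h) in {"mug":(245,135,32,32),"jar":(225,285,28,32),"tumbler":(315,328,30,34)}.items():
    r=cv2.matchTemplate(b[y-6:y+h+6,x-6:x+w+6],a[y:y+h,x:x+w],cv2.TM_CCOEFF_NORMED);_,m,_,l=cv2.minMaxLoc(r);print(n,round(m,3),l[0]-6,l[1]-6)
print(sign_off())
E
```

```text
mug 0.999 0 0
jar 0.999 0 0
tumbler 0.998 0 0
the job is handed in; nothing more can be done
None
```

The job is handed in at about 48 s of the 69 s allowed: the lamp is down over the rolls and the rod is back in its two forks. I could not rule out that the pawl was strained.

**What I did:** I took the rod from its rest and slid it over the rest bar until it reached about 16–20 mm past the brass screw. I levered the pawl up in small steps until the hook let go, and held it up until the post stopped moving. I then drew the rod out and laid it back.

**Last checks:**
- **Lamp:** it sank without a break, about 90 mm judged from the camera, with the pawl held up. A fit to the hood's rim puts it at its lowest position rather than one tooth up, but that fit is only good to about 6 mm.
- **Rod:** the pictures show it lying in both forks as at the start, with the same end forward.
- **Mug, jar and tumbler:** no movement in the picture (0 pixels).
- **Gripper:** open and clear of everything at hand-in.

**Where the checks disagree:** while lifting, my estimate of the force on the screw rose to about 14–16 N, and 17–19 N if the friction in the grip is taken as a fixed value. The task description gives 8–12 N for that stage, and 16 N as the limit. The estimate depends on grip friction I couldn't measure well. The pawl moved slowly and was still short of its stop, so I believe the true force was lower, but nothing measured it directly.

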